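# Put a microscope filter away in the dry cabinet

## Robot

A 6-joint arm with a two-finger parallel gripper is mounted at the origin on the work surface. World frame = base frame: x ahead of the robot, y to its left, z up, the work surface at z = 0. Lengths are in m, angles in degrees, forces in N, time in s.
With the tool pointing down it reaches from about 0.25 to 0.725 m from the base axis. Payload 9.7 kg.
Tool frame: the origin (TCP) lies on the centre line of the jaws, within the pads' length; the fingertips stand tip_extent ahead of it and the grasp point (between the pads) lies 3 mm ahead of it (tip_extent is the distance from the TCP to the fingertips, in m); z points along the fingers, y is the line along which they close (so a half turn about z gives the same grasp; the last joint's range is limited). The gripper opens to 85 mm and grips with 20 to 120 N. Pads are 22 mm wide; open, the fingers measure 114 mm over their backs; the gripper's body (76 mm by 85 mm) begins 54 mm behind the grasp point. The pads swing forward as they close: fully open they stand 13 mm farther back than shut.
Start: joints at [-63.14, 4.979, 10.078, 95.1, 0, 90], TCP at [0.248, -0.491, 0.253] pointing down, gripper open.
Joint ranges: [-179.16, 179.16], [-48.56, 103.87], [-65.8, 70.77], [-126.05, 130.52], [-82.76, 87.17], [-180, 180]. Speed limits (degrees/s): [127.2, 127.2, 147.25, 180, 180, 180].

## Interface

Orientations are given as [roll, pitch, yaw] about the fixed x, y, z axes, in that order (R = Rz(yaw) Ry(pitch) Rx(roll)).
In Python, from workcell import * gives the robot as it stands.
- The arm moves only by the tool servo_tool, never from a script. Its argument "rows" is a list of rows, each an object with "offset": the shift along the tool's x, y, z as a fraction of full scale, a list of three; "yaw": the turn about the tool's z as a fraction of full scale; "claw": the closure, from 0 (fully open) to 1 (shut). A call has 1 to 12 rows; each row is the pose to reach, as a shift and turn from the pose commanded when the call began, along the tool's axes at that moment, turning the shorter way round; what a row does not reach only later rows make up. Full scale, the value 1, is 0.1 m for a shift and pi rad for a turn. A row lasts 1/8 s, in which the tool goes at most 62.5 mm and 10.7 degrees, less where a joint would pass 70% of its speed; a pose out of reach is approached as far as the arm can. A call with a number of a shift or a turn outside -1 to 1 is refused whole. A call with a gripper value outside its range is refused whole. The fingers move at their own pace and stop on an object; "squeeze" is the grip in N (left out, the last holds). Time passes only in rows, so rows that repeat a pose let the fingers close. It gives the time, the measured TCP pose, the force, the opening and the grip force at its end, in the units of the state.
- get_obs(): the state, without advancing time (a new reading comes with each control period).
- camera(name): name is "side" or "top" or "wrist"; returns (picture, depth): 384x512x3 uint8, red, green, blue; 384x512 float32, m along the optical axis (not along the pixel's ray), 0 where there is no reading.
- camera_info(name): a dict with "fx", "fy", "cx", "cy" (pixels), "cam_to_world" (4x4, takes a point from camera to world coordinates); the wrist camera has in their place "hand_eye" (4x4, takes a point from camera to tool coordinates, whose origin is the TCP and whose axes are the flange's). Camera axes: x right, y up, looking along -z (the intrinsics and any distortion apply to the point x, -y, -z); pixel columns grow to the right and rows downward; lengths in m; the calibration is good to about 2 mm. A picture is of the moment at which its call begins: read the wrist's pose just before it. camera_info takes no time and is no camera call.
- job_done(): hands the job in; it is judged then, once.
The state is a dict: "time": time; "q": joint angles; "qd": joint speeds; "joint_efforts": joint torques, N m; "ee_pos": TCP position; "tcp_rot": TCP orientation; "wrist_force": force on the tool from outside, world axes, zero at the start; "torque": the same for the moment, N m; "opening": finger opening in m; "grasp_force": force on a finger pad.
Only numpy, scipy, OpenCV 4.12 (cv2) and the standard library are available. Lean on these libraries where they do the work, as an engineer would, in place of code of your own. Each camera call takes 0.05 s, during which the arm holds its last target. There are 200 camera calls.

## Task

Lower the dry cabinet's bottom-hinged front door by its bar without letting it fall (under 3.5 rad/s), take the filter frame from the bench stand and slide it edgewise, past the spring clip, fully home into the one empty leaning slot inside (press it against the rubber stop with at least 3 N, less than 40 N). Then swing the door back up shut, without slamming, with the frame left seated, and do not disturb the other things on the bench.

Things in the scene. Friction and masses are not known exactly. Their poses are not given: they have to be found in the camera images.
- cabinet: Clear-walled dry cabinet, fixed: white base 180 (x) x 250 (y) x 34 mm, flat roof with top at 157 mm from x = 78 to 173 mm. Origin on the bench below the middle of the door hinge; x points into it, away from the robot, y along the hinge, z up. The clear front door (-x side) leans back 40 deg when shut. Inside at x = 91 mm three slot holders at y = -65, 0, 65 mm; two are full, the empty one varies
- door (a joint): Door angle: 0 shut (leaning back 40 degrees), 1.92 rad fully down (stopped, 20 degrees above level, towards the robot). The hinge is nearly free: let go midway the door falls open or shut. Door mass 0.35 kg
- door_hinge (a point): Middle of the hinge line, 64 mm above the bench; axis along cabinet y. Turns with the door
- door_bar (a point): Middle of the handle: round steel bar 10 mm thick, 130 mm long along cabinet y, 160 mm from the hinge, 38 mm beyond the door's free edge, on a post at each end (33 mm open space between bar and edge). Shut, it is about 30 mm above the roof. The point turns with the door
- slot_free: The empty grey slot holder. Origin on the cabinet floor (34 mm above the bench) under the slot; axes parallel to the cabinet's. A frame slides in along (0.5, 0, -0.866), 30 deg from vertical, down and to +x; thin direction y. Slot 8 mm wide in y, flared to 16 at the mouth, 66 mm long, 26 mm deep plus 10 mm flare. Neighbours, 65 mm to the side, hold fixed frames
- slot_seat (a point): Middle of the slot's floor, the hard stop, where the middle of the frame's bottom edge comes when fully home; 21 mm above slot_free's origin. From about 22 mm before it a sprung steel clip in the +y wall leans into the slot and must be pushed aside (3 to 10 N): the frame does not drop home by its weight, and the first resistance is not the end
- frame: Loose filter frame: aluminium plate 60 wide (x) x 5 thick (y) x 48 mm high (z) with a round dark-rimmed glass, and a grip tab 22 wide x 20 high x 5 mm thick on the middle of its top edge (68 mm in all), 90 g. Origin: middle of the bottom edge. It starts upright in the bench stand, tab up
- slot_stop: Rubber stop plate that is the floor of the empty slot (72 by 20 by 6 mm, leaning with the slot). Origin: middle of its upper face, same point as slot_seat; its z points out along the slot. The frame must be felt to press on it
- frame_tab (a point): Middle of the tab's top, 68 mm above the frame's origin along its z
- stand: Black bench stand, fixed: base 100 by 50 by 10 mm with an upright slot 20 mm deep along its x (the frame stands on the 10 mm base, walls reach 30 mm above the bench, outside 20 mm thick). Origin: middle of the underside
- dropper: Bystander: amber dropper bottle, 38 mm across, 85 mm high; origin at its underside
- joypuck: Bystander: black round controller puck, 72 mm across, 48 mm high; origin at its underside
- mouse: Bystander: black computer mouse 100 by 60 by 24 mm; origin at its underside
- beaker: Bystander: clear plastic beaker, 84 mm across, 110 mm high; origin at its underside
- tipbox: Bystander: white pipette tip box with clear top, 120 by 85 by 68 mm; origin at its underside
- jar: Bystander: glass jar 60 mm across, 70 mm high; origin at its underside

How it is judged (in metres and radians):
On the way, in this order (a step that is already met when the one before it is completed fails the run):
1. the door is pulled right down (past 1.75 rad) with the frame still in the bench stand (value of joint door above 1.75 rad and distance of frame from where it was at the start of the episode below 0.02 m), for 0.2 s.
2. with the door down (past 1.75 rad) the frame is fully home in the empty slot (foot within 5 mm of the slot's floor) and is pressed on the rubber stop with at least 3 N for 0.1 s (distance between frame and slot_seat below 0.005 m and angle between the y axis of frame and the y axis of slot_free, either way round below 0.1 rad and angle between frame's own z axis and vertical between 0.42 and 0.62 rad and value of joint door above 1.75 rad and contact force between frame and slot_stop above 3 N), for 0.1 s.
At the end, for the whole second after the job is handed in: The frame is at rest fully home in the formerly empty slot: middle of its bottom edge within 5 mm of the middle of the slot's floor, in line with the slot within about 6 degrees, leaning 25 to 35 degrees from vertical with the tab up and out; the door is shut (under 0.05 rad) and still (distance between frame and slot_seat below 0.005 m and angle between the y axis of frame and the y axis of slot_free, either way round below 0.1 rad and angle between frame's own z axis and vertical between 0.42 and 0.62 rad and value of joint door below 0.05 rad and velocity of joint door between -0.05 and 0.05 rad/s and linear speed of frame below 0.02 m/s); the robot touches nothing.
It fails at once if the door is let fall or slammed (faster than 3.5 rad/s) (velocity of joint door above 3.5 rad/s or velocity of joint door below -3.5 rad/s).
It fails at once if the frame is pressed against the slot holder, its stop or the cabinet with more than 40 N (contact force between frame and slot_stop above 40 N or contact force between frame and slot_free above 40 N or contact force between frame and cabinet above 40 N).
It fails at once if a bystander (dropper bottle, puck, mouse, beaker, tip box, jar) is moved by more than 30 mm (distance of any of dropper, joypuck, mouse, beaker, tipbox, jar from where it was at the start of the episode above 0.03 m).
It also fails if it takes over 72 s, if anything falls off the work surface, if the arm or the gripper's body presses on something with over 40 N, if the wrist force passes 120 N, or if a joint passes its speed limit or range.

## Working session

There is one attempt and no reset: what is moved stays moved. The work goes in short steps, Python scripts to look and compute and a tool call to move; the robot and the scene stay as the last step left them, time stands still between calls to the robot, and variables do not carry over. Pictures are saved under pics/ and viewed, at most 11 in all, crops included, and the job is handed in when it is done.

Besides the shell and the picture viewer there is one more tool, called after "Emit:" as name(argument=value, ...), one argument or row to a line, values as JSON. servo_tool: Moves the arm, as the interface text tells. Its arguments: {"type":"object","properties":{"rows":{"type":"array"},"squeeze":{"type":"number"}},"required":["rows"]}

```bash
ls; mkdir -p pics; python3 - <<'E'
from workcell import *
import cv2,numpy as np
o=get_obs();print(o)
for n in ['side','top']:
    i=camera_info(n);print(n,i)
    p,d=camera(n);np.savez('%s0.npz'%n,p=p,d=d)
    cv2.imwrite('pics/%s0.png'%n,p[:,:,::-1])
E
```

```text
pics
{'time': 0.0, 'q': array([-6.31408779e+01,  5.01098346e+00,  1.00310143e+01,  9.50994607e+01,
       -4.52252000e-04,  9.00010736e+01]), 'qd': array([-0.04875471, -0.04538144,  0.00300155,  0.08850007, -0.08060478,
        0.02809752]), 'joint_efforts': array([ 6.72602109e-04, -5.20387352e+01,  4.64806867e+01,  1.62202085e-02,
        1.42040517e-05, -1.27273978e-06]), 'ee_pos': array([ 0.24838819, -0.49047142,  0.25255337]), 'tcp_rot': array([-1.79920570e+02,  4.53739976e-04,  2.68580491e+01]), 'wrist_force': array([0.45485559, 0.07483825, 0.00810568]), 'torque': array([-0.03299603, -0.0350524 , -0.04947765]), 'grasp_force': 0.0, 'opening': 0.08547963561256791}
side {'fx': 384.65077788503413, 'fy': 384.65077788503413, 'cx': 253.97669712663105, 'cy': 193.52513381018576, 'cam_to_world': array([[-0.83670015,  0.33616822, -0.43234684,  0.03828782],
       [-0.54762814, -0.52223865,  0.65373558,  0.72941124],
       [-0.0060231 ,  0.78374595,  0.62105234,  0.80509557],
       [ 0.        ,  0.        ,  0.        ,  1.        ]])}
top {'fx': 433.8403980751408, 'fy': 433.8403980751408, 'cx': 254.41513817058373, 'cy': 190.05659332158487, 'cam_to_world': array([[ 0.04179657,  0.97523696, -0.21717717,  0.23834255],
       [-0.99910917,  0.04206357, -0.00339536,  0.03109996],
       [ 0.00582397,  0.21712562,  0.9761263 ,  1.43501364],
       [ 0.        ,  0.        ,  0.        ,  1.        ]])}
```

View pics/side0.png

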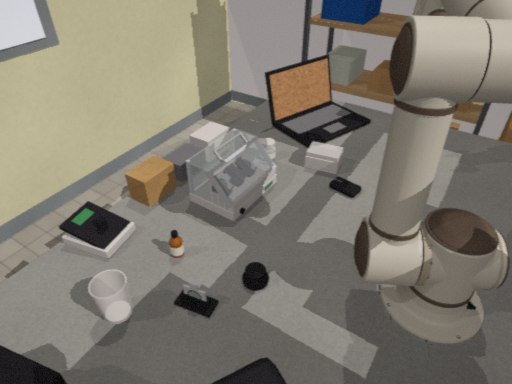

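View pics/top0.png

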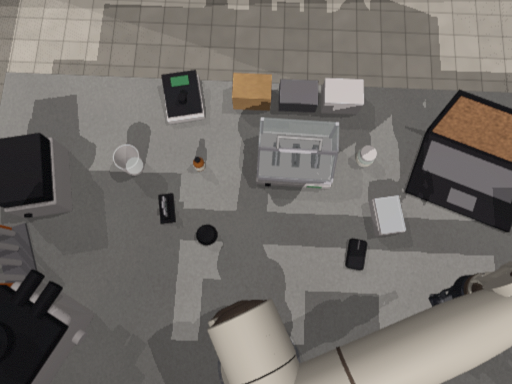

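The side view shows the cabinet at about (232,172), stand and frame at (197,300), dropper (176,245) and puck (256,276). In the top view they are at (298,152), (167,208), (199,163) and (207,234). I'll magnify the cabinet and stand.

```bash
cat > h.py <<'E'
from workcell import *
import cv2,numpy as np
from scipy.spatial.transform import Rotation as R
def ray(n,u,v):
    i=camera_info(n);T=i['cam_to_world']
    d=T[:3,:3]@np.array([(u-i['cx'])/i['fx'],-(v-i['cy'])/i['fy'],-1.]);return T[:3,3],d
def onz(n,u,v,z):
    o,d=ray(n,u,v);return o+d*(z-o[2])/d[2]
def dep(n,D):
    i=camera_info(n);T=i['cam_to_world'];v,u=np.mgrid[:384,:512]
    P=np.stack([(u-i['cx'])/i['fx']*D,-(v-i['cy'])/i['fy']*D,-D],-1)
    return P@T[:3,:3].T+T[:3,3]
def tri(u1,v1,u2,v2):
    o1,d1=ray('top',u1,v1);o2,d2=ray('side',u2,v2)
    A=np.c_[d1,-d2];s=np.linalg.lstsq(A,o2-o1,rcond=None)[0]
    a=o1+d1*s[0];b=o2+d2*s[1];return (a+b)/2,np.linalg.norm(a-b)
E
python3 - <<'E'
from h import *
t=np.load('top0.npz')['p'];s=np.load('side0.npz')['p']
a=cv2.resize(t[105:200,245:350],(525,475),interpolation=3)
b=cv2.resize(s[120:220,180:285],(525,500),interpolation=3)
c=cv2.resize(t[188:228,150:185],(280,320),interpolation=3)
d=cv2.resize(s[275:320,170:225],(330,270),interpolation=3)
C=np.zeros((590,800,3),'uint8');
C[:475*4//5,:420]=cv2.resize(a,(420,380));C[:360,420:798]=cv2.resize(b,(378,360))
C[380:580,:175]=cv2.resize(c,(175,200));C[380:580,200:444]=cv2.resize(d,(244,200))
cv2.imwrite('pics/c.png',C[:,:,::-1])
E
```

```text
(no output)
```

View pics/c.png

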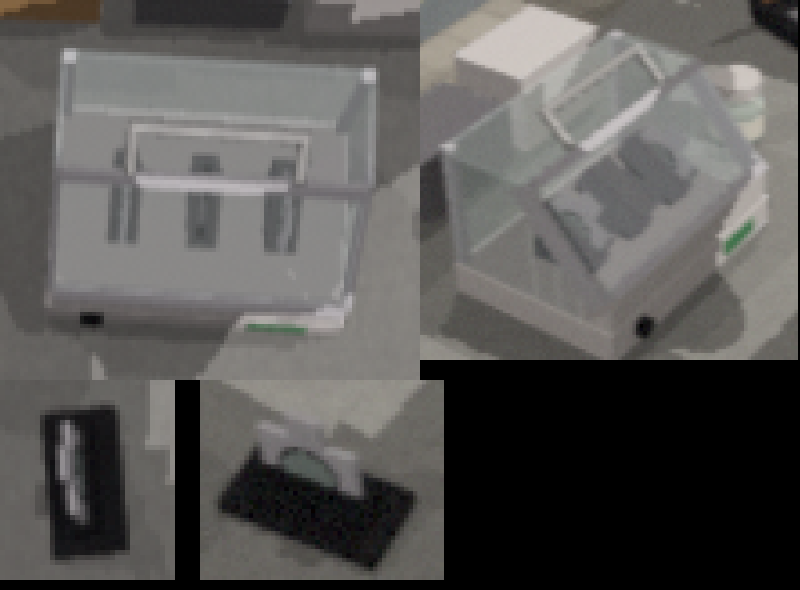

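The top crop (×4 from (245,105)) shows the bar from (278,137) to (321,141), the roof back corners at (261,118) and (339,124), and three slots at u≈275, 296, 315. The stand is near (167,208), with the frame's bright edge running along the column direction. Now the positions.

```bash
python3 - <<'E'
from h import *
np.set_printoptions(precision=4,suppress=True)
for l,u,v,z in [('barL',278,137,.187),('barR',321.3,141.2,.187),('roofBL',260.8,118,.157),('roofBR',338.8,123.5,.157),('roofFL',259.3,150,.157),('roofFR',338,152,.157)]:
    print(l,onz('top',u,v,z))
D=np.load('top0.npz');P=dep('top',D['d']);S=np.load('side0.npz');Q=dep('side',S['d'])
g=P[250:260,290:300];print('bench z',np.median(g[...,2]),np.median(Q[250:270,330:350,2]))
# bar: highest points in the cabinet region
for nm,X in(('top',P),('side',Q)):
    m=(X[...,2]>.178)&(X[...,2]<.205)&(X[...,0]>.4)&(X[...,0]<.75)&(abs(X[...,1]+.06)<.12)
    q=X[m];
    if len(q)>3:print(nm,len(q),q.min(0),q.max(0),np.median(q,0), np.polyfit(q[:,1],q[:,0],1))
# stand black mask
im=D['p'].astype(int);m=(im.max(2)<45);m[:188]=0;m[228:]=0;m[:,:150]=0;m[:,185:]=0
c=max(cv2.findContours(m.astype('uint8'),0,1)[0],key=cv2.contourArea)
b=cv2.boxPoints(cv2.minAreaRect(c));print('stand',b.tolist());print([onz('top',*k,.01)[:2] for k in b])
w=(im.min(2)>75)&(cv2.fillPoly(np.zeros((384,512),'uint8'),[np.int32(b)],1)>0)
v,u=np.nonzero(w);print('frame px',u.min(),u.max(),v.min(),v.max(),u.mean(),v.mean())
q=P[w];print(q.min(0),q.max(0),np.median(q,0))
for nm,X in(('top',P),('side',Q)):
    m=(X[...,2]>.035)&(X[...,2]<.085)&(np.hypot(X[...,0]-b_x,X[...,1]-b_y)<.06) if 0 else (X[...,2]>.035)&(X[...,2]<.09)&(X[...,0]>.38)&(X[...,0]<.56)&(X[...,1]>.17)&(X[...,1]<.31)
    q=X[m];print(nm,len(q),q.min(0) if len(q) else 0,q.max(0) if len(q) else 0,q.mean(0))
    if len(q)>5:
        mu=q[:,:2].mean(0);e=np.linalg.svd(q[:,:2]-mu)[2][0];print('dir',e,np.degrees(np.arctan2(e[1],e[0])))
# things
for l,u,v,z in [('puck',207,234,.048),('dropper',199,163,.05),('beaker',126,157,.11),('jar',369,153,.07),('mouse',357,254,.024),('tipbox',389,215,.068)]:
    print(l,onz('top',u,v,z)[:2])
E
```

```text
barL [ 0.6837 -0.0291  0.187 ]
barR [ 0.676  -0.1604  0.187 ]
roofBL [0.7547 0.0252 0.157 ]
roofBR [ 0.7472 -0.2193  0.157 ]
roofFL [0.6497 0.0258 0.157 ]
roofFR [ 0.6538 -0.2168  0.157 ]
bench z -0.00010338819247635023 0.0006373125521820233
top 173 [ 0.6604 -0.1636  0.1782] [ 0.6906 -0.0258  0.1966] [ 0.6812 -0.0954  0.1899] [0.0271 0.6835]
side 129 [ 0.668 -0.164  0.178] [ 0.6868 -0.0212  0.1938] [ 0.6791 -0.0872  0.1894] [0.0203 0.6805]
stand [[158.24871826171875, 194.48223876953125], [172.8172607421875, 193.44161987304688], [174.86801147460938, 222.15228271484375], [160.29946899414062, 223.19290161132812]]
[array([0.5263, 0.3576]), array([0.532 , 0.3091]), array([0.4354, 0.2943]), array([0.4299, 0.3421])]
frame px 158 167 193 215 163.4516129032258 204.90322580645162
[ 0.2383  0.0311 -0.0083] [0.5363 0.3605 1.435 ] [0.4793 0.3264 0.0565]
top 164 [0.38   0.1701 0.0371] [0.423  0.2117 0.0527] [0.4008 0.1904 0.0439]
dir [-0.9108  0.413 ] 155.60953669390918
side 221 [0.3808 0.1701 0.0355] [0.423  0.2151 0.0503] [0.3989 0.1938 0.0445]
dir [-0.4373  0.8993] 115.93018490798033
puck [0.3964 0.1815]
dropper [0.6304 0.2232]
beaker [0.6231 0.4478]
jar [ 0.6831 -0.3357]
mouse [ 0.3551 -0.3039]
tipbox [ 0.4795 -0.3969]
```

```bash
python3 - <<'E'
from h import *
import workcell
print([n for n in dir(workcell) if not n.startswith('_')], globals().get('tip_extent'))
print(camera_info('wrist'))
np.set_printoptions(precision=4,suppress=True)
D=np.load('top0.npz');P=dep('top',D['d']);S=np.load('side0.npz');Q=dep('side',S['d'])
for nm,X in(('top',P),('side',Q)):
    m=(X[...,2]>.186)&(X[...,2]<.2)&(X[...,0]>.4)&(X[...,0]<.75)&(abs(X[...,1]+.09)<.06)
    q=X[m];print(nm,'bar',len(q),q.mean(0),np.polyfit(q[:,1],q[:,0],1),[np.round(q[abs(q[:,1]-y)<.012,0].mean(),4) for y in(-.14,-.115,-.09,-.065,-.045)])
    m=(X[...,2]>.045)&(X[...,2]<.09)&(abs(X[...,0]-.48)<.06)&(abs(X[...,1]-.326)<.05)
    q=X[m];mu=q[:,:2].mean(0);e=np.linalg.svd(q[:,:2]-mu)[2][0];s=(q[:,:2]-mu)@e
    print('frame',len(q),mu,q[:,2].max(),'dir',np.degrees(np.arctan(e[1]/e[0])),'extent mid',mu+e*(s.min()+s.max())/2,s.max()-s.min())
    t=q[q[:,2]>.066];print('tab',len(t),t.mean(0))
    # base front wall top / roof
    m=(abs(X[...,2]-.157)<.006)&(abs(X[...,0]-.7)<.08)&(abs(X[...,1]+.09)<.16);q=X[m];print('roof',len(q),q.min(0),q.max(0))
    if nm=='top':print(cv2.minAreaRect(np.float32(q[:,:2])))
E
```

```text
['PlanningError', 'camera', 'camera_info', 'get_obs', 'job_done', 'tip_extent'] 0.022
{'fx': 340.1619262488221, 'fy': 340.1619262488221, 'cx': 253.3378507711028, 'cy': 190.36868407093303, 'hand_eye': array([[ 3.88015264e-04,  9.47340052e-01,  3.20229097e-01,
         8.16277376e-02],
       [ 9.99999873e-01, -4.70286930e-04,  1.79579028e-04,
         3.50323922e-04],
       [ 3.20721965e-04,  3.20228987e-01, -9.47340115e-01,
        -1.20914381e-01],
       [ 0.00000000e+00,  0.00000000e+00,  0.00000000e+00,
         1.00000000e+00]])}
top bar 119 [ 0.6824 -0.0885  0.1905] [0.019 0.684] [np.float64(0.681), np.float64(0.6821), np.float64(0.6822), np.float64(0.6835), np.float64(0.6833)]
frame 53 [0.4799 0.325 ] 0.0811805031580426 dir 8.887791990293692 extent mid [0.4809 0.3251] 0.059839868494039036
tab 17 [0.4794 0.3253 0.0766]
roof 2347 [ 0.6387 -0.2201  0.151 ] [0.7563 0.03   0.163 ]
((0.6972012519836426, -0.0948280394077301), (0.24814416468143463, 0.11540243774652481), 88.60304260253906)
side bar 84 [ 0.68   -0.0849  0.1902] [0.0212 0.6818] [np.float64(0.6784), np.float64(0.6794), np.float64(0.6805), np.float64(0.6802), np.float64(0.6809)]
frame 169 [0.479  0.3282] 0.08011170876681606 dir 10.008428829746487 extent mid [0.4797 0.3283] 0.06063767759672952
tab 45 [0.4794 0.3279 0.0744]
roof 1325 [ 0.6374 -0.2208  0.151 ] [0.7561 0.0319 0.163 ]
```

Emit:
servo_tool(
  rows=[
    {"offset":[0.15,0,0],"yaw":-0.055,"claw":0},
    {"offset":[0.3,0,0],"yaw":-0.11,"claw":0},
    {"offset":[0.5,0,0],"yaw":-0.165,"claw":0},
    {"offset":[0.7,0,0],"yaw":-0.22,"claw":0},
    {"offset":[0.85,0,0],"yaw":-0.28,"claw":0},
    {"offset":[1,0,0],"yaw":-0.343,"claw":0},
    {"offset":[1,0,0],"yaw":-0.343,"claw":0},
  ],
)

```text
time: 0.98
ee_pos: [0.3382, -0.4451, 0.2528]
tcp_rot: [-180.0, -0.0, 88.6]
wrist_force: [0.0, 0.1, -0.0]
opening: 0.0852
grasp_force: 0.0
```

Emit:
servo_tool(
  rows=[
    {"offset":[0.3,0.28,0],"yaw":0,"claw":0},
    {"offset":[0.6,0.56,0],"yaw":0,"claw":0},
    {"offset":[0.9,0.84,0],"yaw":0,"claw":0},
  ],
)

```text
time: 1.35
ee_pos: [0.424, -0.3571, 0.2531]
tcp_rot: [-180.0, 0.0, 88.3]
wrist_force: [0.7, -0.9, -0.3]
opening: 0.0853
grasp_force: 0.0
```

Emit:
servo_tool(
  rows=[
    {"offset":[0.3,0.28,0],"yaw":0,"claw":0},
    {"offset":[0.6,0.56,0],"yaw":0,"claw":0},
    {"offset":[0.9,0.84,0],"yaw":0,"claw":0},
  ],
)

```text
time: 1.72
ee_pos: [0.5104, -0.2692, 0.2531]
tcp_rot: [-180.0, 0.0, 88.3]
wrist_force: [0.3, -0.1, 0.7]
opening: 0.0854
grasp_force: 0.0
```

Emit:
servo_tool(
  rows=[
    {"offset":[0.3,0.28,0],"yaw":0,"claw":0},
    {"offset":[0.6,0.56,0],"yaw":0,"claw":0},
    {"offset":[0.9,0.84,0],"yaw":0,"claw":0},
  ],
)

```text
time: 2.1
ee_pos: [0.5967, -0.1814, 0.2531]
tcp_rot: [-180.0, 0.0, 88.3]
wrist_force: [0.2, 0.3, -0.6]
opening: 0.0854
grasp_force: 0.0
```

Emit:
servo_tool(
  rows=[
    {"offset":[0.3,0.28,0],"yaw":0,"claw":0},
    {"offset":[0.6,0.56,0],"yaw":0,"claw":0},
    {"offset":[0.88,0.83,0],"yaw":0,"claw":0},
    {"offset":[0.88,0.83,0],"yaw":0,"claw":0},
  ],
)

```text
time: 2.6
ee_pos: [0.6824, -0.0944, 0.2517]
tcp_rot: [-179.9, -0.0, 88.5]
wrist_force: [-0.3, -0.5, -0.1]
opening: 0.0852
grasp_force: 0.0
```

Emit:
servo_tool(
  rows=[
    {"offset":[0,0,0.28],"yaw":0,"claw":0},
    {"offset":[0,0,0.57],"yaw":0,"claw":0.3},
    {"offset":[0,0,0.57],"yaw":0,"claw":1},
    {"offset":[0,0,0.57],"yaw":0,"claw":1},
    {"offset":[0,0,0.57],"yaw":0,"claw":1},
    {"offset":[0,0,0.57],"yaw":0,"claw":1},
    {"offset":[0,0,0.57],"yaw":0,"claw":1},
    {"offset":[0,0,0.57],"yaw":0,"claw":1},
  ],
  squeeze=30,
)

```text
time: 3.6
ee_pos: [0.6822, -0.0961, 0.1976]
tcp_rot: [179.8, 0.0, 88.6]
wrist_force: [5.8, -2.4, 5.9]
opening: 0.0086
grasp_force: 29.6
```

Emit:
servo_tool(
  rows=[
    {"offset":[0,-0.111,-0.085],"yaw":0,"claw":1},
    {"offset":[0,-0.228,-0.16],"yaw":0,"claw":1},
    {"offset":[0,-0.352,-0.224],"yaw":0,"claw":1},
    {"offset":[0,-0.481,-0.278],"yaw":0,"claw":1},
    {"offset":[0,-0.614,-0.32],"yaw":0,"claw":1},
    {"offset":[0,-0.751,-0.35],"yaw":0,"claw":1},
    {"offset":[0,-0.889,-0.368],"yaw":0,"claw":1},
  ],
)

```text
time: 4.47
ee_pos: [0.5915, -0.0938, 0.2331]
tcp_rot: [-180.0, 0.0, 88.6]
wrist_force: [2.4, -4.2, 2.4]
opening: 0.0088
grasp_force: 31.4
```

Emit:
servo_tool(
  rows=[
    {"offset":[0,-0.139,-0.006],"yaw":0,"claw":1},
    {"offset":[0,-0.279,0],"yaw":0,"claw":1},
    {"offset":[0,-0.417,0.018],"yaw":0,"claw":1},
    {"offset":[0,-0.554,0.048],"yaw":0,"claw":1},
    {"offset":[0,-0.687,0.09],"yaw":0,"claw":1},
    {"offset":[0,-0.816,0.144],"yaw":0,"claw":1},
  ],
)

```text
time: 5.22
ee_pos: [0.5095, -0.0914, 0.2179]
tcp_rot: [-179.9, -0.0, 88.6]
wrist_force: [1.0, -2.1, 0.9]
opening: 0.0087
grasp_force: 30.5
```

Emit:
servo_tool(
  rows=[
    {"offset":[0,-0.123,0.064],"yaw":0,"claw":1},
    {"offset":[0,-0.241,0.139],"yaw":0,"claw":1},
    {"offset":[0,-0.352,0.224],"yaw":0,"claw":1},
    {"offset":[0,-0.455,0.318],"yaw":0,"claw":1},
    {"offset":[0,-0.549,0.421],"yaw":0,"claw":1},
    {"offset":[0,-0.634,0.532],"yaw":0,"claw":1},
    {"offset":[0,-0.709,0.65],"yaw":0,"claw":1},
    {"offset":[0,-0.774,0.773],"yaw":0,"claw":1},
    {"offset":[0,-0.825,0.895],"yaw":0,"claw":1},
    {"offset":[0,-0.825,0.895],"yaw":0,"claw":1},
  ],
)

```text
time: 6.48
ee_pos: [0.4292, -0.0895, 0.1297]
tcp_rot: [179.8, -0.0, 88.6]
wrist_force: [6.3, -0.1, 3.2]
opening: 0.0087
grasp_force: 31.2
```

```bash
python3 - <<'E'
from h import *
o=get_obs();print(o['ee_pos'],o['wrist_force'])
p,d=camera('side');cv2.imwrite('pics/s1.png',cv2.resize(p[100:260,150:400],(750,480),interpolation=3)[:,:,::-1])
E
```

```text
[ 0.429167   -0.08946751  0.12965591] [ 6.33769355 -0.05229867  3.16746011]
```

View pics/s1.png

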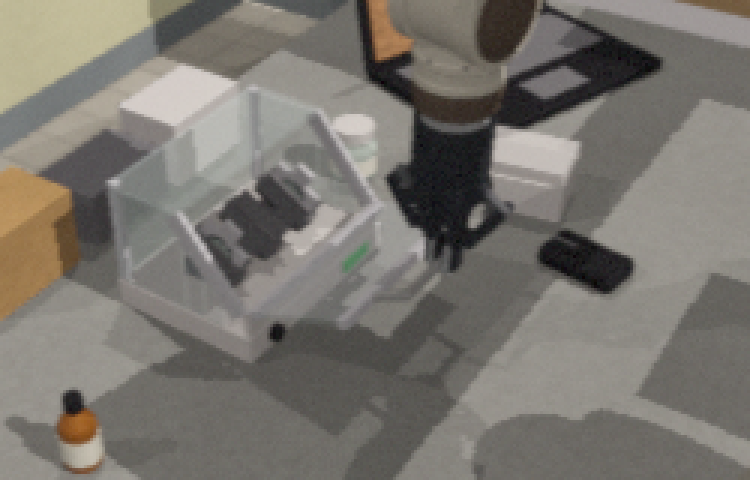

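The door lies flat open (bar held at about (440,255) in the crop). The two outer holders carry frames and the middle one looks empty. I'll let go, lift, and travel to the stand.

Emit:
servo_tool(
  rows=[
    {"offset":[0,0,0],"yaw":0,"claw":0.76},
    {"offset":[0,0,0],"yaw":0,"claw":0.76},
    {"offset":[0,0,0],"yaw":0,"claw":0.76},
    {"offset":[0,0,-0.35],"yaw":0,"claw":0.76},
    {"offset":[0,0,-0.7],"yaw":0,"claw":0.6},
    {"offset":[0,0,-1],"yaw":0,"claw":0.4},
    {"offset":[0,0,-1],"yaw":0,"claw":0.4},
  ],
)

```text
time: 7.4
ee_pos: [0.4291, -0.0897, 0.2311]
tcp_rot: [179.8, 0.0, 88.6]
wrist_force: [0.3, 0.6, -1.0]
opening: 0.0516
grasp_force: 0.0
```

Emit:
servo_tool(
  rows=[
    {"offset":[0.1,0,0],"yaw":0.055,"claw":0.4},
    {"offset":[0.2,0,0],"yaw":0.11,"claw":0.4},
    {"offset":[0.3,0,0],"yaw":0.165,"claw":0.4},
    {"offset":[0.45,0,0],"yaw":0.22,"claw":0.4},
    {"offset":[0.6,0,0],"yaw":0.275,"claw":0.4},
    {"offset":[0.75,0,0],"yaw":0.33,"claw":0.4},
    {"offset":[0.9,0,0],"yaw":0.385,"claw":0.4},
    {"offset":[1,0,0],"yaw":0.44,"claw":0.4},
    {"offset":[1,0,0],"yaw":0.44,"claw":0.4},
  ],
)

```text
time: 8.52
ee_pos: [0.4305, 0.0108, 0.2281]
tcp_rot: [-180.0, 0.1, 9.5]
wrist_force: [1.1, -0.7, 0.2]
opening: 0.0513
grasp_force: 0.0
```

Emit:
servo_tool(
  rows=[
    {"offset":[0.11,-0.34,0],"yaw":0,"claw":0.4},
    {"offset":[0.22,-0.67,0],"yaw":0,"claw":0.4},
    {"offset":[0.33,-1,0],"yaw":0,"claw":0.4},
  ],
)

```text
time: 8.9
ee_pos: [0.4515, 0.093, 0.2287]
tcp_rot: [-179.0, 0.0, 11.4]
wrist_force: [0.7, -0.1, -0.2]
opening: 0.0511
grasp_force: 0.0
```

Emit:
servo_tool(
  rows=[
    {"offset":[0.11,-0.34,0],"yaw":0,"claw":0.4},
    {"offset":[0.22,-0.67,0],"yaw":0,"claw":0.4},
    {"offset":[0.33,-1,0],"yaw":0,"claw":0.4},
  ],
)

```text
time: 9.28
ee_pos: [0.4785, 0.1424, 0.2307]
tcp_rot: [-176.9, 0.1, 15.1]
wrist_force: [-0.3, -0.0, 0.7]
opening: 0.0511
grasp_force: 0.0
```

Emit:
servo_tool(
  rows=[
    {"offset":[0.11,-0.34,0],"yaw":0,"claw":0.4},
    {"offset":[0.22,-0.67,0],"yaw":0,"claw":0.4},
    {"offset":[0.33,-1,0],"yaw":0,"claw":0.4},
    {"offset":[0.33,-1,0],"yaw":0,"claw":0.4},
    {"offset":[0.33,-1,0],"yaw":0,"claw":0.4},
  ],
)

```text
time: 9.9
ee_pos: [0.5003, 0.1994, 0.2359]
tcp_rot: [-174.8, 0.2, 19.3]
wrist_force: [0.4, -0.0, 0.0]
opening: 0.0513
grasp_force: 0.0
```

```bash
python3 - <<'E'
from h import *
np.set_printoptions(precision=4,suppress=True)
o=get_obs();print(o['ee_pos'],o['tcp_rot'],o['opening'])
w,wd=camera('wrist');t,td=camera('top')
np.savez('w1.npz',p=w,d=wd,pos=o['ee_pos'],rot=o['tcp_rot']);np.savez('t1.npz',p=t,d=td)
C=np.zeros((384,800,3),'uint8');C[:,:420]=cv2.resize(w,(420,315))[0:1] if 0 else 0
C[:300,:400]=cv2.resize(w,(400,300));C[:380,400:800]=cv2.resize(t[115:200,250:340],(400,380),interpolation=3)
cv2.imwrite('pics/w1.png',C[:,:,::-1])
i=camera_info('wrist');H=i['hand_eye'];v,u=np.mgrid[:384,:512]
P=np.stack([(u-i['cx'])/i['fx']*wd,-(v-i['cy'])/i['fy']*wd,-wd],-1)@H[:3,:3].T+H[:3,3]
X=P@R.from_euler('xyz',o['tcp_rot'],degrees=True).as_matrix().T+o['ee_pos']
m=(wd>0)&(X[...,2]>.04)&(X[...,2]<.09)&(abs(X[...,0]-.48)<.06)&(abs(X[...,1]-.326)<.03)
q=X[m];e=np.linalg.svd(q[:,:2]-q[:,:2].mean(0))[2][0];print(len(q),q.mean(0),q.max(0),np.degrees(np.arctan(e[1]/e[0])))
t_=q[q[:,2]>.066];print('tab',len(t_),t_.mean(0),t_.min(0),t_.max(0))
E
```

```text
[0.5003 0.1994 0.2359] [-174.8431    0.1826   19.2697] 0.05129993824562987
1132 [0.4816 0.3248 0.0591] [0.5098 0.3332 0.08  ] 10.108034126106743
tab 309 [0.4806 0.3252 0.0751] [0.4687 0.3219 0.0661] [0.4913 0.3304 0.08  ]
```

View pics/w1.png

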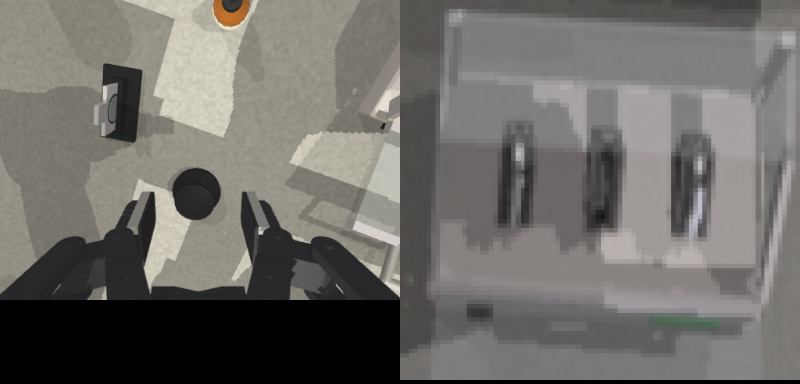

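The middle slot is the empty one (dark, at (600,180) in the right half); the frame tab is at (100,115) on the left. The tool has tilted, so I'll check the joints.

```bash
python3 - <<'E'
from h import *
o=get_obs();print(o['q'],o['qd'],o['ee_pos'],o['tcp_rot'],o['time'])
E
```

```text
[ 19.16823891   3.10563966   6.0675229   93.13048009   5.15634187
 179.94213715] [-0.26284236 -0.26769272 -0.10388532 -0.07816513  0.00313056  0.00642592] [0.5002283  0.19891122 0.23610809] [-1.74843491e+02  1.63396419e-01  1.92258678e+01] 10.0
```

Emit:
servo_tool(
  rows=[
    {"offset":[0,0,0],"yaw":-0.055,"claw":0.4},
    {"offset":[0,0,0],"yaw":-0.11,"claw":0.4},
    {"offset":[0,0,0],"yaw":-0.165,"claw":0.4},
    {"offset":[0,0,0],"yaw":-0.22,"claw":0.4},
    {"offset":[0,0,0],"yaw":-0.275,"claw":0.4},
    {"offset":[0,0,0],"yaw":-0.33,"claw":0.4},
    {"offset":[0,0,0],"yaw":-0.385,"claw":0.4},
    {"offset":[0,0,0],"yaw":-0.44,"claw":0.4},
    {"offset":[0,0,0],"yaw":-0.5,"claw":0.4},
  ],
)

```text
time: 11.12
ee_pos: [0.5002, 0.1987, 0.2363]
tcp_rot: [-179.9, -5.2, 109.5]
wrist_force: [0.4, 0.4, 0.2]
opening: 0.051
grasp_force: 0.0
```

Emit:
servo_tool(
  rows=[
    {"offset":[0,0,0],"yaw":-0.055,"claw":0.4},
    {"offset":[0,0,0],"yaw":-0.11,"claw":0.4},
    {"offset":[0,0,0],"yaw":-0.165,"claw":0.4},
    {"offset":[0,0,0],"yaw":-0.22,"claw":0.4},
    {"offset":[0,0,0],"yaw":-0.275,"claw":0.4},
    {"offset":[0,0,0],"yaw":-0.33,"claw":0.4},
    {"offset":[0,0,0],"yaw":-0.385,"claw":0.4},
    {"offset":[0,0,0],"yaw":-0.44,"claw":0.4},
    {"offset":[0,0,0],"yaw":-0.5,"claw":0.4},
    {"offset":[0,0,0],"yaw":-0.5,"claw":0.4},
  ],
)

```text
time: 12.38
ee_pos: [0.5003, 0.1988, 0.2363]
tcp_rot: [174.8, -0.2, -160.9]
wrist_force: [-0.0, -0.0, -0.7]
opening: 0.0512
grasp_force: 0.0
```

Emit:
servo_tool(
  rows=[
    {"offset":[0,0,0],"yaw":-0.055,"claw":0.4},
    {"offset":[0,0,0],"yaw":-0.11,"claw":0.4},
    {"offset":[0,0,0],"yaw":-0.165,"claw":0.4},
    {"offset":[0,0,0],"yaw":-0.22,"claw":0.4},
    {"offset":[0,0,0],"yaw":-0.275,"claw":0.4},
    {"offset":[0,0,0],"yaw":-0.33,"claw":0.4},
    {"offset":[0,0,0],"yaw":-0.385,"claw":0.4},
    {"offset":[0,0,0],"yaw":-0.44,"claw":0.4},
    {"offset":[0,0,0],"yaw":-0.5,"claw":0.4},
  ],
)

```text
time: 13.5
ee_pos: [0.5003, 0.199, 0.2362]
tcp_rot: [179.8, 5.2, -70.9]
wrist_force: [-0.5, 0.0, -0.9]
opening: 0.0513
grasp_force: 0.0
```

Emit:
servo_tool(
  rows=[
    {"offset":[0,0,0],"yaw":-0.055,"claw":0.4},
    {"offset":[0,0,0],"yaw":-0.11,"claw":0.4},
    {"offset":[0,0,0],"yaw":-0.165,"claw":0.4},
    {"offset":[0,0,0],"yaw":-0.22,"claw":0.4},
    {"offset":[0,0,0],"yaw":-0.275,"claw":0.4},
    {"offset":[0,0,0],"yaw":-0.33,"claw":0.4},
    {"offset":[0,0,0],"yaw":-0.385,"claw":0.4},
    {"offset":[0,0,0],"yaw":-0.44,"claw":0.4},
    {"offset":[0,0,0],"yaw":-0.49,"claw":0.4},
  ],
)

```text
time: 14.62
ee_pos: [0.5003, 0.199, 0.2362]
tcp_rot: [-174.8, 0.3, 17.3]
wrist_force: [0.1, 0.0, 0.4]
opening: 0.0515
grasp_force: 0.0
```

```bash
python3 - <<'E'
from h import *
o=get_obs();print(o['q'],o['ee_pos'],o['tcp_rot'],o['time'])
E
```

```text
[  19.16859001    3.10642866    6.07347922   93.12329213    5.16289433
 -178.14950294] [0.50030009 0.19897138 0.23615679] [-174.84480856    0.32265384   17.32557399] 14.625
```

Emit:
servo_tool(
  rows=[
    {"offset":[0,0.3,0],"yaw":0,"claw":0.4},
    {"offset":[0,0.6,0],"yaw":0,"claw":0.4},
    {"offset":[0,0.9,0],"yaw":0,"claw":0.4},
  ],
)

```text
time: 15.0
ee_pos: [0.5183, 0.1481, 0.2279]
tcp_rot: [-176.4, 0.4, 14.0]
wrist_force: [0.5, -0.9, -0.5]
opening: 0.0516
grasp_force: 0.0
```

Emit:
servo_tool(
  rows=[
    {"offset":[0,0.3,0],"yaw":0,"claw":0.4},
    {"offset":[0,0.6,0],"yaw":0,"claw":0.4},
    {"offset":[0,0.9,0],"yaw":0,"claw":0.4},
  ],
)

```text
time: 15.38
ee_pos: [0.5323, 0.1048, 0.2222]
tcp_rot: [-178.4, 0.4, 10.3]
wrist_force: [0.4, 0.3, 0.2]
opening: 0.0509
grasp_force: 0.0
```

Emit:
servo_tool(
  rows=[
    {"offset":[0,0.3,0],"yaw":0,"claw":0.4},
    {"offset":[0,0.6,0],"yaw":0,"claw":0.4},
    {"offset":[0,0.72,0],"yaw":0,"claw":0.4},
  ],
)

```text
time: 15.75
ee_pos: [0.5406, 0.0693, 0.2202]
tcp_rot: [-179.9, 0.5, 7.2]
wrist_force: [1.0, -0.4, -0.3]
opening: 0.0512
grasp_force: 0.0
```

```bash
python3 - <<'E'
from h import *
o=get_obs();print(o['q'],o['qd'],o['ee_pos'],o['tcp_rot'],o['time'])
E
```

```text
[ 7.24284168e+00  4.18075074e+00  5.54797411e+00  9.18407252e+01
  1.37537929e-01 -1.79939786e+02] [-3.57961728  1.02371868  0.77061981 -0.10103904 -1.56317287 -0.03763606] [0.54062288 0.06934369 0.22016523] [-179.86295978    0.47364612    7.18262547] 15.75
```

Emit:
servo_tool(
  rows=[
    {"offset":[0,-0.1,0],"yaw":0.055,"claw":0.4},
    {"offset":[-0.02,-0.2,0],"yaw":0.11,"claw":0.4},
    {"offset":[-0.05,-0.3,0],"yaw":0.165,"claw":0.4},
    {"offset":[-0.1,-0.45,0],"yaw":0.22,"claw":0.4},
    {"offset":[-0.15,-0.6,0],"yaw":0.275,"claw":0.4},
    {"offset":[-0.2,-0.75,0],"yaw":0.33,"claw":0.4},
    {"offset":[-0.2,-0.9,0],"yaw":0.385,"claw":0.4},
    {"offset":[-0.2,-1,0],"yaw":0.44,"claw":0.4},
    {"offset":[-0.2,-1,0],"yaw":0.49,"claw":0.4},
  ],
)

```text
time: 16.88
ee_pos: [0.5078, 0.1676, 0.2206]
tcp_rot: [179.5, 0.2, -81.2]
wrist_force: [0.4, -0.2, -1.2]
opening: 0.0513
grasp_force: 0.0
```

Emit:
servo_tool(
  rows=[
    {"offset":[-0.1,0,0],"yaw":0.055,"claw":0.4},
    {"offset":[-0.2,0,0],"yaw":0.11,"claw":0.4},
    {"offset":[-0.3,0,0],"yaw":0.165,"claw":0.4},
    {"offset":[-0.45,0,0],"yaw":0.22,"claw":0.4},
    {"offset":[-0.6,0,0],"yaw":0.275,"claw":0.4},
    {"offset":[-0.75,0,0],"yaw":0.33,"claw":0.4},
    {"offset":[-0.9,0,0],"yaw":0.385,"claw":0.4},
    {"offset":[-1,0.03,0],"yaw":0.44,"claw":0.4},
    {"offset":[-1,0.03,0],"yaw":0.497,"claw":0.4},
    {"offset":[-1,0.03,0],"yaw":0.497,"claw":0.4},
  ],
)

```text
time: 18.12
ee_pos: [0.4891, 0.2653, 0.221]
tcp_rot: [179.8, -0.5, -170.3]
wrist_force: [-0.1, 0.0, 0.8]
opening: 0.0514
grasp_force: 0.0
```

```bash
python3 - <<'E'
from h import *
np.set_printoptions(precision=4,suppress=True)
o=get_obs();print(o['ee_pos'],o['tcp_rot'],o['q'],o['time'])
w,wd=camera('wrist')
i=camera_info('wrist');H=i['hand_eye'];v,u=np.mgrid[:384,:512]
P=np.stack([(u-i['cx'])/i['fx']*wd,-(v-i['cy'])/i['fy']*wd,-wd],-1)@H[:3,:3].T+H[:3,3]
M=R.from_euler('xyz',o['tcp_rot'],degrees=True).as_matrix()
X=P@M.T+o['ee_pos']
m=(wd>0)&(X[...,2]>.04)&(X[...,2]<.09)&(abs(X[...,0]-.48)<.06)&(abs(X[...,1]-.326)<.03)
q=X[m];e=np.linalg.svd(q[:,:2]-q[:,:2].mean(0))[2][0];print(len(q),q.mean(0),q.max(0),np.degrees(np.arctan(e[1]/e[0])))
t_=q[q[:,2]>.066];print('tab',len(t_),t_.mean(0),t_.min(0),t_.max(0))
m=(wd>0)&(abs(X[...,2]-.03)<.004)&(abs(X[...,0]-.48)<.09)&(abs(X[...,1]-.326)<.04);q=X[m];print('wall',len(q),cv2.minAreaRect(np.float32(q[:,:2])*1000))
print('to (.480,.326,.074) in tool axes', M.T@(np.array([.480,.326,.074])-o['ee_pos']))
cv2.imwrite('pics/w2.png',w[:,:,::-1])
E
```

```text
[0.4891 0.2653 0.221 ] [ 179.8206   -0.4718 -170.3042] [28.3255  5.6817  7.2428 91.9509  0.3207 18.6294] 18.125
867 [0.4777 0.3248 0.0606] [0.51   0.3341 0.08  ] 9.174779988456315
tab 261 [0.4788 0.3256 0.0759] [0.4684 0.3221 0.066 ] [0.491  0.3304 0.08  ]
wall 827 ((479.77484130859375, 326.5293273925781), (74.4197006225586, 20.21617889404297), 9.612629890441895)
to (.480,.326,.074) in tool axes [-0.0024  0.0609  0.1471]
```

View pics/w2.png

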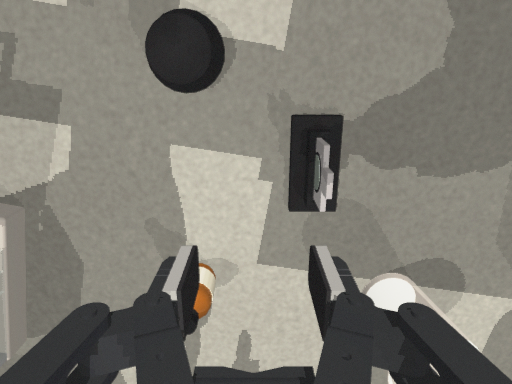

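The view shows the stand at (316,162), with the frame tab at (326,180), the puck at (185,50), and the fingers open to both sides. The measurements agree (wall block 74×20 mm, 9.5°). I'll grasp the tab.

Emit:
servo_tool(
  rows=[
    {"offset":[0,0.25,0.2],"yaw":0,"claw":0.4},
    {"offset":[-0.02,0.5,0.4],"yaw":0,"claw":0.4},
    {"offset":[-0.02,0.607,0.65],"yaw":0,"claw":0.4},
    {"offset":[-0.02,0.607,0.9],"yaw":0,"claw":0.4},
    {"offset":[-0.02,0.607,0.9],"yaw":0,"claw":0.4},
  ],
)

```text
time: 18.8
ee_pos: [0.4794, 0.3249, 0.1293]
tcp_rot: [179.9, -0.7, -170.2]
wrist_force: [0.5, -0.3, 0.8]
opening: 0.0514
grasp_force: 0.0
```

Emit:
servo_tool(
  rows=[
    {"offset":[0,0,0.25],"yaw":0,"claw":0.4},
    {"offset":[0,0,0.51],"yaw":0,"claw":0.4},
    {"offset":[0,0,0.51],"yaw":0,"claw":1},
    {"offset":[0,0,0.51],"yaw":0,"claw":1},
    {"offset":[0,0,0.51],"yaw":0,"claw":1},
    {"offset":[0,0,0.51],"yaw":0,"claw":1},
    {"offset":[0,0,0.51],"yaw":0,"claw":1},
  ],
  squeeze=20,
)

```text
time: 19.68
ee_pos: [0.4806, 0.3262, 0.0821]
tcp_rot: [179.7, -0.3, -170.4]
wrist_force: [-0.5, 0.3, 6.8]
opening: 0.0043
grasp_force: 24.1
```

Emit:
servo_tool(
  rows=[
    {"offset":[0,0,-0.2],"yaw":0,"claw":1},
    {"offset":[0,0,-0.4],"yaw":0,"claw":1},
    {"offset":[0,0,-0.5],"yaw":0,"claw":1},
    {"offset":[-0.25,0.02,-0.5],"yaw":0,"claw":1},
    {"offset":[-0.5,0.065,-0.5],"yaw":0,"claw":1},
    {"offset":[-0.76,0.065,-0.5],"yaw":0,"claw":1},
    {"offset":[-0.76,0.065,-0.3],"yaw":0,"claw":1},
    {"offset":[-0.76,0.065,-0.1],"yaw":0,"claw":1},
    {"offset":[-0.76,0.065,-0.04],"yaw":0,"claw":1},
    {"offset":[-0.76,0.065,-0.04],"yaw":0,"claw":1},
  ],
)

```text
time: 20.92
ee_pos: [0.5534, 0.3447, 0.0835]
tcp_rot: [179.8, -0.5, -170.4]
wrist_force: [-0.2, -0.2, -1.1]
opening: 0.0046
grasp_force: 23.0
```

```bash
python3 - <<'E'
from h import *
o=get_obs();print(o['ee_pos'],o['tcp_rot'],o['opening'],o['wrist_force'])
w,wd=camera('wrist');s,_=camera('side')
C=np.zeros((400,800,3),'uint8');C[:300,:400]=cv2.resize(w,(400,300));C[:400,400:]=cv2.resize(s[230:330,140:240],(400,400),interpolation=3)
cv2.imwrite('pics/w3.png',C[:,:,::-1])
E
```

```text
[0.55336255 0.34465764 0.08351767] [ 179.82618223   -0.48689989 -170.37569453] 0.004617487173852571 [-0.1868862  -0.19168854 -1.09601084]
```

View pics/w3.png

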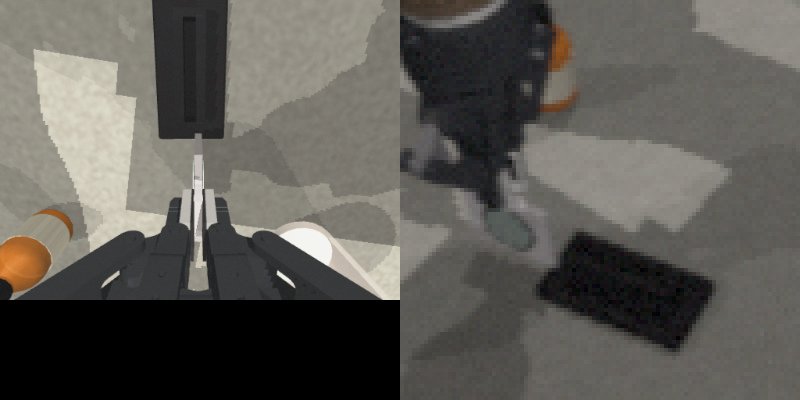

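Wrist view: frame edge-on at (197,170), held between the pads with its near corner at (197,137) by the stand's end. In the side view it looks tilted at (510,225), so I'll measure its lean from depth.

```bash
cat >> h.py <<'E'
def wristpts():
    o=get_obs();w,wd=camera('wrist');i=camera_info('wrist');H=i['hand_eye'];v,u=np.mgrid[:384,:512]
    P=np.stack([(u-i['cx'])/i['fx']*wd,-(v-i['cy'])/i['fy']*wd,-wd],-1)@H[:3,:3].T+H[:3,3]
    P[wd<=0]=np.nan
    M=R.from_euler('xyz',o['tcp_rot'],degrees=True).as_matrix()
    return o,w,P,P@M.T+o['ee_pos'],M
E
python3 - <<'E'
from h import *
np.set_printoptions(precision=1,suppress=True,linewidth=150)
o,w,P,X,M=wristpts();print(o['ee_pos'])
m=(abs(P[...,1])<.006)&(P[...,2]>-.01)&(P[...,2]<.082)&(abs(P[...,0])<.08)&(X[...,2]>.0)
# exclude stand (dark)
m&=w.max(2)>90
q=P[m]*1000
for a in range(-10,80,5):
    k=q[(q[:,2]>=a)&(q[:,2]<a+5)]
    if len(k):print(a,len(k),'x',k[:,0].min(),np.median(k[:,0]),k[:,0].max())
# side view: frame mask points
s,d=camera('side');Q=dep('side',d);L=(Q-o['ee_pos'])@M
m=(abs(L[...,1])<.012)&(abs(L[...,0])<.06)&(L[...,2]>.024)&(L[...,2]<.08)&(s.max(2)>70);q=L[m]*1000
print(len(q));
if len(q):print(cv2.minAreaRect(np.float32(q[:,[0,2]])), cv2.boxPoints(cv2.minAreaRect(np.float32(q[:,[0,2]]))))
E
```

```text
[0.6 0.3 0.1]
-10 113 x -10.412771781133118 11.466599852489823 12.449768355256879
-5 114 x -0.6588699180735402 11.498304536497542 12.381352060005124
0 528 x -10.642300471767147 2.861071301106445 12.358088531250477
5 147 x -9.719925175149967 11.61574114310697 12.449200879780978
10 132 x 10.918628389870872 11.603065409976349 12.31864833799881
15 83 x 10.56385760796158 11.58972349794192 12.095499291451429
20 479 x -29.601357510315452 19.19636651744512 30.848339674410564
25 51 x 6.163880786320853 30.505454770897423 30.946044297448154
30 97 x 4.4797497069383745 11.41174544041705 30.858844330376613
35 76 x 10.230727309759393 17.056409205693562 30.880680570954873
40 56 x 14.90025615575087 30.307076930430938 30.916384606269048
45 40 x 16.46542798763495 30.43321084778639 30.892265080265062
50 28 x 30.013078621762556 30.472763562389172 30.76519020778515
55 26 x 30.13634073975316 30.47533363218347 30.787637860864763
60 18 x 30.25788064224975 30.490573546864717 30.79247921178641
65 21 x 30.208150884271706 30.520217847096042 30.733541732084362
70 3 x 26.641546378029382 30.287157003777168 30.42645776377307
75 1 x 27.197698420113962 27.197698420113962 27.197698420113962
227
((0.11316299438476562, 49.70762252807617), (61.58007049560547, 51.75834274291992), 1.1759494543075562) [[-31.2  74.9]
 [-30.1  23.2]
 [ 31.4  24.5]
 [ 30.4  76.2]]
```

The frame is vertical and centred (tool x ±30.5 mm, bottom at 70 mm). Next I pivot it 30° in the pads against the stand's wall end.

Emit:
servo_tool(
  rows=[
    {"offset":[0.07,0,0],"yaw":0,"claw":1},
    {"offset":[0.118,0,-0.024],"yaw":0,"claw":1},
    {"offset":[0.157,0,-0.046],"yaw":0,"claw":1},
    {"offset":[0.2,0,-0.064],"yaw":0,"claw":1},
    {"offset":[0.241,0,-0.078],"yaw":0,"claw":1},
    {"offset":[0.285,0,-0.088],"yaw":0,"claw":1},
    {"offset":[0.33,0,-0.094],"yaw":0,"claw":1},
    {"offset":[0.345,0,-0.096],"yaw":0,"claw":1},
    {"offset":[0.345,0,-0.096],"yaw":0,"claw":1},
  ],
)

```text
time: 22.25
ee_pos: [0.5197, 0.339, 0.0936]
tcp_rot: [179.8, -0.5, -170.4]
wrist_force: [3.0, 1.0, 1.6]
opening: 0.0045
grasp_force: 22.2
```

```bash
cat >> h.py <<'E'
def lean():
    o,w,P,X,M=wristpts()
    s,d=camera('side');Q=dep('side',d);L=(Q-o['ee_pos'])@M
    m=(abs(L[...,1])<.012)&(abs(L[...,0])<.07)&(L[...,2]>.026)&(L[...,2]<.09)&(s.max(2)>70);q=L[m]*1000
    b=cv2.minAreaRect(np.float32(q[:,[0,2]]));print('side',len(q),b,cv2.boxPoints(b).tolist())
    m=(abs(P[...,1])<.006)&(P[...,2]>.026)&(P[...,2]<.09)&(abs(P[...,0])<.08)&(w.max(2)>90);q=P[m]*1000
    for a in range(25,85,5):
        k=q[(q[:,2]>=a)&(q[:,2]<a+5)]
        if len(k):print(a,len(k),'xmax',k[:,0].max().round(1))
    return o,w,P,X,M
E
python3 - <<'E'
from h import *
o,w,P,X,M=lean();print(o['ee_pos'],o['tcp_rot'],o['wrist_force'],o['opening'])
E
```

```text
side 208 ((-25.48824691772461, 60.53582763671875), (64.0504379272461, 78.33320617675781), 17.705121994018555) [[-67.90784454345703, 88.10781860351562], [-44.085289001464844, 13.484928131103516], [16.931350708007812, 32.963836669921875], [-6.891204833984375, 107.58673095703125]]
25 141 xmax 9.7
30 232 xmax 18.0
35 14 xmax 17.4
40 4 xmax 0.0
45 3 xmax -0.7
60 10 xmax 6.5
80 11 xmax -4.5
[0.51965616 0.33897536 0.09359186] [ 179.81287642   -0.46221345 -170.38044777] [3.02889266 0.96270588 1.63720955] 0.004508798208730543
```

Emit:
servo_tool(
  rows=[
    {"offset":[-0.05,0,-0.2],"yaw":0,"claw":1},
    {"offset":[-0.05,0,-0.5],"yaw":0.02,"claw":1},
    {"offset":[-0.05,0,-0.8],"yaw":0.04,"claw":1},
    {"offset":[-0.05,0,-1],"yaw":0.0605,"claw":1},
    {"offset":[-0.05,0,-1],"yaw":0.0605,"claw":1},
  ],
  squeeze=70,
)

```text
time: 22.98
ee_pos: [0.5255, 0.3398, 0.1943]
tcp_rot: [179.9, -0.5, 178.8]
wrist_force: [-0.1, -0.5, -2.0]
opening: 0.0032
grasp_force: 71.5
```

```bash
python3 - <<'E'
from h import *
np.set_printoptions(precision=4,suppress=True)
o,w,P,X,M=lean();print(o['ee_pos'],o['tcp_rot'],o['wrist_force'],o['opening'],o['grasp_force'])
t,d=camera('top');T=dep('top',d);s,d2=camera('side');S=dep('side',d2)
for nm,Y in(('top',T),('side',S)):
  for yc in(-.030,-.0945,-.159):
    m=(abs(Y[...,1]-yc)<.016)&(abs(Y[...,0]-.665)<.07)&(Y[...,2]>.042)&(Y[...,2]<.14);q=Y[m]
    if len(q)>5:
      print(nm,yc,len(q),'min',q.min(0),'max',q.max(0),'med',np.median(q,0))
      for a in np.arange(.04,.14,.01):
        k=q[(q[:,2]>=a)&(q[:,2]<a+.01)]
        if len(k):print('  z%.2f n%d x %.3f..%.3f y %.3f..%.3f'%(a,len(k),k[:,0].min(),k[:,0].max(),k[:,1].min(),k[:,1].max()))
cv2.imwrite('pics/w4.png',np.hstack([cv2.resize(w,(400,300)),cv2.resize(s[220:320,150:250],(300,300),interpolation=3)])[:,:,::-1])
E
```

```text
side 206 ((-19.997447967529297, 45.984527587890625), (59.97207260131836, 49.72865676879883), 23.218181610107422) [[-57.357276916503906, 57.01359558105469], [-37.75257110595703, 11.312453269958496], [17.362380981445312, 34.95545959472656], [-2.2423248291015625, 80.65660095214844]]
25 91 xmax 9.5
30 229 xmax 18.7
35 26 xmax 17.9
40 5 xmax -0.4
45 3 xmax -0.4
[0.5255 0.3398 0.1943] [179.8628  -0.471  178.7542] [-0.0577 -0.4791 -1.9613] 0.003232060023474091 71.48330926895142
top -0.03 139 min [ 0.6254 -0.0413  0.0506] max [ 0.6856 -0.0161  0.1177] med [ 0.6527 -0.028   0.0876]
  z0.05 n3 x 0.633..0.638 y -0.032..-0.025
  z0.06 n9 x 0.630..0.686 y -0.041..-0.021
  z0.07 n34 x 0.627..0.661 y -0.041..-0.017
  z0.08 n37 x 0.625..0.681 y -0.040..-0.016
  z0.09 n33 x 0.633..0.678 y -0.041..-0.018
  z0.10 n15 x 0.631..0.677 y -0.041..-0.026
  z0.11 n8 x 0.634..0.673 y -0.031..-0.028
top -0.0945 143 min [ 0.6244 -0.1064  0.0455] max [ 0.6919 -0.0811  0.1015] med [ 0.6557 -0.0957  0.0766]
  z0.04 n4 x 0.638..0.682 y -0.095..-0.084
  z0.05 n31 x 0.628..0.692 y -0.101..-0.083
  z0.06 n12 x 0.628..0
[... 1322 characters left out ...]
.0.672 y -0.103..-0.081
  z0.06 n49 x 0.625..0.699 y -0.103..-0.080
  z0.07 n70 x 0.625..0.702 y -0.105..-0.079
  z0.08 n61 x 0.630..0.698 y -0.107..-0.079
  z0.09 n37 x 0.656..0.693 y -0.107..-0.081
  z0.10 n4 x 0.674..0.681 y -0.106..-0.082
side -0.159 322 min [ 0.619  -0.1704  0.0423] max [ 0.7014 -0.1444  0.1182] med [ 0.6541 -0.1508  0.0782]
  z0.04 n22 x 0.630..0.680 y -0.166..-0.145
  z0.05 n43 x 0.627..0.696 y -0.170..-0.144
  z0.06 n50 x 0.626..0.700 y -0.167..-0.146
  z0.07 n56 x 0.622..0.701 y -0.168..-0.144
  z0.08 n59 x 0.619..0.695 y -0.164..-0.145
  z0.09 n45 x 0.631..0.691 y -0.166..-0.144
  z0.10 n33 x 0.627..0.679 y -0.162..-0.146
  z0.11 n14 x 0.633..0.671 y -0.161..-0.154
```

View pics/w4.png

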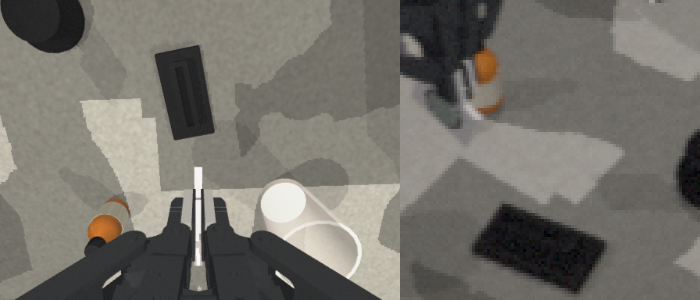

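Frame held with a lean; holder centre at y ≈ -0.0935, seat x ≈ 0.670. I carry it toward the cabinet and measure the lean there.

Emit:
servo_tool(
  rows=[
    {"offset":[-0.06,-0.2,-0.35],"yaw":0,"claw":1},
    {"offset":[-0.12,-0.5,-0.61],"yaw":0,"claw":1},
    {"offset":[-0.17,-0.86,-0.61],"yaw":0,"claw":1},
  ],
)

```text
time: 23.55
ee_pos: [0.5415, 0.2528, 0.2552]
tcp_rot: [179.9, -0.4, 178.8]
wrist_force: [0.1, -0.3, -0.8]
opening: 0.0027
grasp_force: 71.4
```

Emit:
servo_tool(
  rows=[
    {"offset":[-0.06,-0.3,0],"yaw":0,"claw":1},
    {"offset":[-0.12,-0.6,0],"yaw":0,"claw":1},
    {"offset":[-0.17,-0.86,0],"yaw":0,"claw":1},
  ],
)

```text
time: 23.92
ee_pos: [0.556, 0.1656, 0.2526]
tcp_rot: [179.9, -0.6, 178.7]
wrist_force: [0.5, -0.8, -1.6]
opening: 0.0032
grasp_force: 71.4
```

Emit:
servo_tool(
  rows=[
    {"offset":[-0.06,-0.3,0],"yaw":0,"claw":1},
    {"offset":[-0.12,-0.6,0],"yaw":0,"claw":1},
    {"offset":[-0.17,-0.86,0],"yaw":0,"claw":1},
  ],
)

```text
time: 24.3
ee_pos: [0.5711, 0.0793, 0.2523]
tcp_rot: [179.9, -0.6, 178.8]
wrist_force: [0.2, 0.4, -1.1]
opening: 0.0027
grasp_force: 71.4
```

Emit:
servo_tool(
  rows=[
    {"offset":[-0.06,-0.3,0],"yaw":0,"claw":1},
    {"offset":[-0.12,-0.6,0],"yaw":0,"claw":1},
    {"offset":[-0.17,-0.86,0],"yaw":0,"claw":1},
  ],
)

```text
time: 24.68
ee_pos: [0.5861, -0.007, 0.2521]
tcp_rot: [179.9, -0.6, 178.7]
wrist_force: [0.6, 0.8, -1.8]
opening: 0.0029
grasp_force: 71.4
```

Emit:
servo_tool(
  rows=[
    {"offset":[-0.06,-0.3,0],"yaw":0,"claw":1},
    {"offset":[-0.12,-0.6,0],"yaw":0,"claw":1},
    {"offset":[-0.17,-0.87,0],"yaw":0,"claw":1},
    {"offset":[-0.17,-0.87,0],"yaw":0,"claw":1},
    {"offset":[-0.17,-0.87,0],"yaw":0,"claw":1},
  ],
)

```text
time: 25.3
ee_pos: [0.6012, -0.0929, 0.2522]
tcp_rot: [179.9, -0.6, 178.7]
wrist_force: [0.8, 0.7, -2.2]
opening: 0.0031
grasp_force: 71.4
```

```bash
python3 - <<'E'
from h import *
np.set_printoptions(precision=1,suppress=True,linewidth=160)
o,w,P,X,M=wristpts();print(o['ee_pos'].round(4).tolist(),o['tcp_rot'],o['q'],o['time'])
m=(abs(P[...,1])<.005)&(P[...,2]>.02)&(P[...,2]<.06)&(P[...,0]<.03)&(P[...,0]>.008);q=P[m]*1000
q=q[np.argsort(q[:,0])];print(len(q))
for a in range(8,30,1):
    k=q[(q[:,0]>=a)&(q[:,0]<a+1)]
    if len(k):print(a,len(k),np.median(k,0),k[:,2].min(),k[:,2].max())
s,d=camera('side');Q=dep('side',d);L=(Q-o['ee_pos'])@M*1000
m=(abs(L[...,1])<9)&(abs(L[...,0])<70)&(L[...,2]>-10)&(L[...,2]<95);q=L[m]
for a in range(20,90,4):
    k=q[(q[:,2]>=a)&(q[:,2]<a+4)]
    if len(k):print('side z',a,len(k),'x',k[:,0].min(),k[:,0].max())
cv2.imwrite('pics/w5.png',np.hstack([cv2.resize(w,(400,400)),cv2.resize(s[130:210,190:270],(400,400),interpolation=3)])[:,:,::-1])
E
```

```text
[0.6012, -0.0929, 0.2522] [179.9  -0.6 178.7] [-8.8 13.8 20.  96.7  0.  -7.5] 25.3
227
8 23 [ 8.5 -0.8 30.9] 29.424158297339602 32.51556705161771
9 26 [ 9.5 -0.5 31.4] 30.34009823571257 33.25672881906616
10 25 [10.5 -0.8 32.3] 30.95403728536833 32.91706814458095
11 16 [11.6 -0.3 32.3] 31.165459065794682 33.80817100556979
12 26 [12.4 -0.5 33. ] 31.672251260246338 34.175024105879245
13 21 [13.5 -0.8 33.5] 32.16092251092162 34.94741594732817
14 22 [14.5 -1.  33.9] 32.59352186906489 34.77779939009462
15 24 [15.4 -0.3 34.6] 32.68797012511024 36.026452178262474
16 21 [16.5 -0.8 34.9] 33.75980540769413 36.034285514809916
17 22 [17.5 -0.3 35.2] 33.825664119979365 36.11102745362074
18 1 [18.2 -0.3 34.3] 34.33477965154394 34.33477965154394
side z 20 11 x -41.089080366662934 7.235490233401705
side z 24 11 x -44.721656736280195 1.623114385416062
side z 28 24 x -44.559183720883865 11.792605937077132
side z 32 24 x -48.177984072709656 15.832025876353136
side z 36 16 x -47.86622677665472 14.881525226606753
side z 40 25 x -50.45459318904412 14.51809733972891
side z 44 18 x -51.70745438579114 12.001883302453438
side z 48 21 x -55.34233695479536 9.727661850747173
side z 52 20 x -57.29276921537622 6.548670614553339
side z 56 16 x -41.506175550519266 4.747123283639608
side z 60 13 x -37.64995870211381 3.3654499338378754
side z 64 9 x -27.943602520711345 1.9746956279129095
side z 68 8 x -23.792418228163672 1.2722551124280022
side z 72 3 x -12.056984873730324 -0.2558430314254222
```

View pics/w5.png

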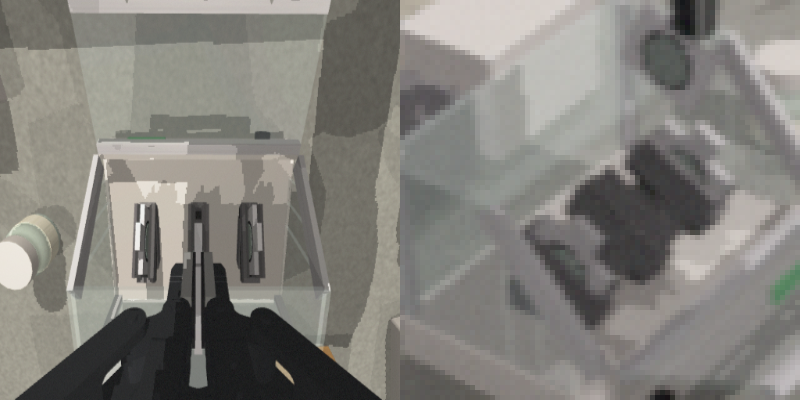

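The wrist view shows the frame centred above the middle slot at (197,215), with filled neighbours at (145,240) and (250,240). The measured lean is about 25°, with the foot at tool (-30, 66) mm. The stop will square up the rest, so I line up on the slot line and slide.

Emit:
servo_tool(
  rows=[
    {"offset":[0.18,0,0],"yaw":0,"claw":1},
    {"offset":[0.36,0,0],"yaw":0,"claw":1},
    {"offset":[0.36,0,0],"yaw":0,"claw":1},
  ],
)

```text
time: 25.78
ee_pos: [0.5649, -0.0918, 0.254]
tcp_rot: [179.9, -0.4, 178.8]
wrist_force: [0.3, 0.1, -1.9]
opening: 0.003
grasp_force: 71.4
```

Emit:
servo_tool(
  rows=[
    {"offset":[-0.102,0,0.172],"yaw":0,"claw":1},
    {"offset":[-0.204,0,0.344],"yaw":0,"claw":1},
    {"offset":[-0.306,0,0.516],"yaw":0,"claw":1},
    {"offset":[-0.408,0,0.689],"yaw":0,"claw":1},
    {"offset":[-0.509,0,0.861],"yaw":0,"claw":1},
    {"offset":[-0.509,0,0.861],"yaw":0,"claw":1},
    {"offset":[-0.509,0,0.861],"yaw":0,"claw":1},
  ],
)

```text
time: 26.65
ee_pos: [0.6156, -0.0935, 0.1672]
tcp_rot: [179.9, -0.5, 178.7]
wrist_force: [0.3, 0.2, -0.9]
opening: 0.003
grasp_force: 71.4
```

```bash
python3 - <<'E'
from h import *
np.set_printoptions(precision=4,suppress=True,linewidth=160)
o,w,P,X,M=wristpts();print(o['ee_pos'],o['tcp_rot'],o['wrist_force'],o['time'])
q=P*1000
m=(abs(q[...,1])<5)&(q[...,2]>20)&(q[...,2]<45)&(q[...,0]<30)&(q[...,0]>7);k=q[m]
print('slope',np.degrees(np.arctan(np.polyfit(k[:,0],k[:,2],1)[0])),k[:,0].max())
# holder mouth around middle slot in front (toward -x), world coords
for y0 in(-.0285,-.0935,-.158):
    m=(abs(X[...,1]-y0)<.018)&(X[...,2]>.048)&(X[...,2]<.085)&(X[...,0]>.6)&(X[...,0]<.66);k=X[m]
    print(y0,len(k),k.min(0),k.max(0))
print('bottom mid est', o['ee_pos']+M@np.array([-.0298,-.0006,.0659]))
cv2.imwrite('pics/w6.png',cv2.resize(w[170:,150:360],(630,642))[:600,:,::-1])
E
```

```text
[ 0.6156 -0.0935  0.1672] [179.9157  -0.4735 178.7227] [ 0.3448  0.2073 -0.9391] 26.65
slope 24.90433755022545 18.12056302018003
-0.0285 1528 [ 0.6217 -0.0413  0.0481] [ 0.66   -0.0156  0.085 ]
-0.0935 791 [ 0.623  -0.1057  0.0485] [ 0.6491 -0.0805  0.0833]
-0.158 1562 [ 0.6183 -0.1712  0.048 ] [ 0.66   -0.1455  0.085 ]
bottom mid est [ 0.6449 -0.0947  0.1011]
```

View pics/w6.png

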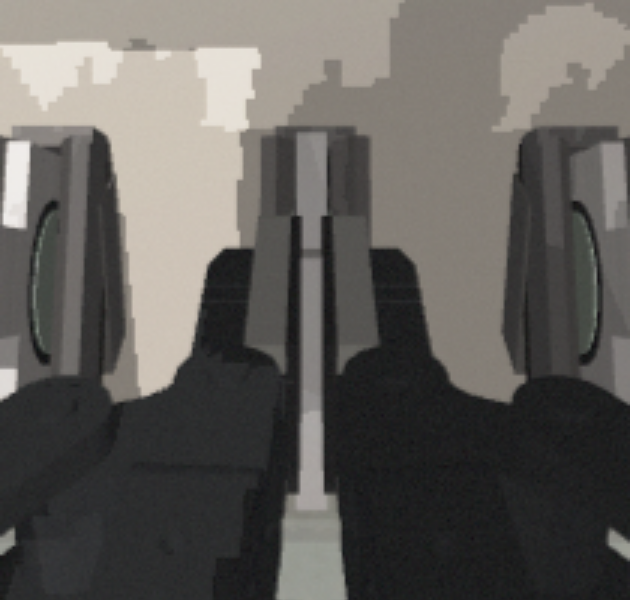

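Frame (u≈312) and holder (260–370) are aligned within about 1 mm, and the lean is unchanged. Sliding in up to just before the clip.

Emit:
servo_tool(
  rows=[
    {"offset":[-0.036,0.01,0.06],"yaw":0,"claw":1},
    {"offset":[-0.071,0.01,0.121],"yaw":0,"claw":1},
    {"offset":[-0.107,0.01,0.181],"yaw":0,"claw":1},
    {"offset":[-0.143,0.01,0.241],"yaw":0,"claw":1},
    {"offset":[-0.143,0.01,0.241],"yaw":0,"claw":1},
  ],
)

```text
time: 27.32
ee_pos: [0.6296, -0.0927, 0.1416]
tcp_rot: [179.9, -0.6, 178.7]
wrist_force: [-0.3, 0.9, -1.4]
opening: 0.0028
grasp_force: 71.4
```

Emit:
servo_tool(
  rows=[
    {"offset":[-0.015,0,0.026],"yaw":0,"claw":1},
    {"offset":[-0.031,0,0.052],"yaw":0,"claw":1},
    {"offset":[-0.046,0,0.077],"yaw":0,"claw":1},
    {"offset":[-0.061,0,0.103],"yaw":0,"claw":1},
    {"offset":[-0.061,0,0.103],"yaw":0,"claw":1},
  ],
  squeeze=40,
)

```text
time: 27.95
ee_pos: [0.6359, -0.0931, 0.1319]
tcp_rot: [179.9, -0.5, 178.7]
wrist_force: [0.2, -3.0, -2.8]
opening: 0.0031
grasp_force: 71.4
```

Emit:
servo_tool(
  rows=[
    {"offset":[-0.01,0,0.017],"yaw":0,"claw":1},
    {"offset":[-0.02,0,0.034],"yaw":0,"claw":1},
    {"offset":[-0.031,0,0.052],"yaw":0,"claw":1},
    {"offset":[-0.041,0,0.069],"yaw":0,"claw":1},
    {"offset":[-0.041,0,0.069],"yaw":0,"claw":1},
  ],
  squeeze=25,
)

```text
time: 28.58
ee_pos: [0.6398, -0.093, 0.1249]
tcp_rot: [179.9, -0.5, 178.7]
wrist_force: [0.7, -3.1, -2.1]
opening: 0.0032
grasp_force: 71.3
```

Emit:
servo_tool(
  rows=[
    {"offset":[-0.005,0,0.009],"yaw":0,"claw":1},
    {"offset":[-0.01,0,0.017],"yaw":0,"claw":1},
    {"offset":[-0.015,0,0.026],"yaw":0,"claw":1},
    {"offset":[-0.015,0,0.026],"yaw":0,"claw":1},
  ],
  squeeze=25,
)

```text
time: 29.08
ee_pos: [0.6404, -0.093, 0.1237]
tcp_rot: [179.9, -0.5, 178.7]
wrist_force: [-8.1, -3.5, 9.4]
opening: 0.0029
grasp_force: 73.0
```

Emit:
servo_tool(
  rows=[
    {"offset":[0,0,0],"yaw":0,"claw":0.85},
    {"offset":[0,0,0],"yaw":0,"claw":0.85},
    {"offset":[0,0,0],"yaw":0,"claw":0.85},
  ],
  squeeze=20,
)

```text
time: 29.45
ee_pos: [0.6413, -0.0926, 0.1224]
tcp_rot: [179.9, -0.5, 178.7]
wrist_force: [-0.5, 0.6, -0.2]
opening: 0.0126
grasp_force: 0.0
```

```bash
python3 - <<'E'
from h import *
np.set_printoptions(precision=4,suppress=True,linewidth=160)
o,w,P,X,M=wristpts();print(o['ee_pos'],o['tcp_rot'],o['wrist_force'],o['opening'],o['time'])
q=X
m=(abs(q[...,1]+.0935)<.004)&(q[...,2]>.075)&(q[...,2]<.13)&(q[...,0]>.59)&(q[...,0]<.65)&(w.max(2)>70);k=q[m]
# top plate edge (left of tab) / tab top
for a in np.arange(.595,.65,.002):
    j=k[(k[:,0]>=a)&(k[:,0]<a+.002)]
    if len(j):print('%.3f n%d z %.4f..%.4f'%(a,len(j),j[:,2].min(),j[:,2].max()))
E
```

```text
[ 0.6413 -0.0926  0.1224] [179.8838  -0.4975 178.7467] [-0.5031  0.619  -0.2237] 0.01257372462075765 29.45
0.621 n31 z 0.0867..0.0891
0.623 n44 z 0.0873..0.0900
0.625 n48 z 0.0886..0.0917
0.627 n43 z 0.0895..0.0925
0.629 n70 z 0.0896..0.1157
0.631 n107 z 0.0914..0.1176
0.633 n108 z 0.0920..0.1177
0.635 n118 z 0.0934..0.1184
0.637 n95 z 0.0940..0.1197
0.639 n68 z 0.0821..0.1216
0.641 n67 z 0.0789..0.1217
0.643 n74 z 0.0760..0.1222
0.645 n77 z 0.0855..0.1238
0.647 n71 z 0.0895..0.1247
0.649 n30 z 0.0921..0.1246
```

Emit:
servo_tool(
  rows=[
    {"offset":[0,0,0],"yaw":0,"claw":1},
    {"offset":[0,0,0],"yaw":0,"claw":1},
    {"offset":[0,0,0],"yaw":0,"claw":1},
    {"offset":[0.006,0,0.01],"yaw":0,"claw":1},
    {"offset":[0.012,0,0.02],"yaw":0,"claw":1},
    {"offset":[0.018,0,0.03],"yaw":0,"claw":1},
    {"offset":[0.025,0,0.041],"yaw":0,"claw":1},
    {"offset":[0.025,0,0.041],"yaw":0,"claw":1},
  ],
  squeeze=20,
)

```text
time: 30.5
ee_pos: [0.6384, -0.093, 0.1187]
tcp_rot: [179.9, -0.5, 178.7]
wrist_force: [-2.8, -4.4, 5.6]
opening: 0.0047
grasp_force: 21.4
```

Emit:
servo_tool(
  rows=[
    {"offset":[-0.004,0,0.008],"yaw":0,"claw":1},
    {"offset":[-0.006,0,0.012],"yaw":0,"claw":1},
    {"offset":[-0.006,0,0.012],"yaw":0,"claw":1},
  ],
)

```text
time: 30.88
ee_pos: [0.6383, -0.0931, 0.1182]
tcp_rot: [179.9, -0.6, 178.7]
wrist_force: [-8.8, -4.5, 11.5]
opening: 0.005
grasp_force: 22.3
```

```bash
cat > m.py <<'E'
from h import *
np.set_printoptions(precision=4,suppress=True,linewidth=160)
o,w,P,X,M=wristpts();print(o['ee_pos'],o['tcp_rot'],o['wrist_force'],o['opening'],o['time'])
m=(abs(X[...,1]+.0935)<.004)&(X[...,2]>.075)&(X[...,2]<.13)&(X[...,0]>.59)&(X[...,0]<.629)&(w.max(2)>70);k=X[m]
f=np.polyfit(k[:,0],k[:,2],1);th=np.arctan(f[0]);c=np.array([k[:,0].min(),np.polyval(f,k[:,0].min())])
print('lean',np.degrees(th),'corner',c,'expected seated .620 .0816','bottom mid',c-.048*np.array([-np.sin(th),np.cos(th)])+.03*np.array([np.cos(th),np.sin(th)]))
E
python3 m.py
```

```text
[ 0.6383 -0.0931  0.1182] [179.934   -0.5706 178.7047] [-8.7928 -4.4759 11.4808] 0.005010719250896354 30.875
lean 69.2433991426873 corner [0.6206 0.0784] expected seated .620 .0816 bottom mid [0.6761 0.0895]
```

```bash
python3 - <<'E'
from h import *
np.set_printoptions(precision=4,suppress=True,linewidth=160)
o,w,P,X,M=wristpts();print(o['wrist_force'])
m=(abs(X[...,1]+.0935)<.004)&(X[...,2]>.078)&(X[...,2]<.13)&(X[...,0]>.615)&(X[...,0]<.65)&(w.max(2)>60);k=X[m]
for a in np.arange(.615,.65,.002):
    j=k[(k[:,0]>=a)&(k[:,0]<a+.002),2]
    if len(j):print('%.3f n%d'%(a,len(j)),np.percentile(j,[5,25,50,75,95]))
E
```

```text
[-9.3555 -2.4705 11.2231]
0.619 n9 [0.0823 0.0825 0.0826 0.0831 0.0837]
0.621 n48 [0.0819 0.0826 0.0834 0.0837 0.0847]
0.623 n45 [0.0831 0.0838 0.0846 0.0849 0.0855]
0.625 n81 [0.0848 0.0853 0.0866 0.1134 0.1252]
0.627 n108 [0.0853 0.0865 0.1085 0.1101 0.1166]
0.629 n106 [0.0867 0.0878 0.1098 0.1109 0.1125]
0.631 n116 [0.088  0.0891 0.1107 0.1121 0.114 ]
0.633 n100 [0.0892 0.0899 0.1116 0.1132 0.1161]
0.635 n105 [0.0902 0.0912 0.1133 0.1142 0.1155]
0.637 n60 [0.114  0.1149 0.1153 0.116  0.1182]
0.639 n72 [0.1148 0.1161 0.1168 0.1175 0.1208]
0.641 n64 [0.1164 0.117  0.1177 0.1185 0.121 ]
0.643 n70 [0.1176 0.1184 0.1191 0.1198 0.1217]
0.645 n36 [0.1189 0.1194 0.1196 0.1202 0.1221]
0.647 n5 [0.1224 0.1224 0.1224 0.1226 0.1228]
```

The frame is seated: its corner is at (0.6195, 0.082), where (0.620, 0.0816) is expected, the lean is about 30°, and the stop carries about 14 N. I release, rise, and go to the bar.

Emit:
servo_tool(
  rows=[
    {"offset":[0,0,0],"yaw":0,"claw":0.82},
    {"offset":[0,0,0],"yaw":0,"claw":0.82},
    {"offset":[0,0,0],"yaw":0,"claw":0.82},
    {"offset":[0,0,-0.2],"yaw":0,"claw":0.82},
    {"offset":[0,0,-0.5],"yaw":0,"claw":0.82},
    {"offset":[0,0,-0.8],"yaw":0,"claw":0.82},
    {"offset":[0,0,-1],"yaw":0,"claw":0.76},
    {"offset":[0,0,-1],"yaw":0,"claw":0.76},
  ],
)

```text
time: 31.98
ee_pos: [0.6408, -0.093, 0.2187]
tcp_rot: [179.9, -0.3, 178.7]
wrist_force: [0.3, -0.8, -0.5]
opening: 0.0205
grasp_force: 0.0
```

Emit:
servo_tool(
  rows=[
    {"offset":[0.1,0,0],"yaw":0.055,"claw":0.76},
    {"offset":[0.2,0,0],"yaw":0.11,"claw":0.76},
    {"offset":[0.35,0,0],"yaw":0.165,"claw":0.76},
    {"offset":[0.5,0,0],"yaw":0.22,"claw":0.76},
    {"offset":[0.65,0,0],"yaw":0.275,"claw":0.76},
    {"offset":[0.8,0,0],"yaw":0.33,"claw":0.76},
    {"offset":[0.9,0,0],"yaw":0.385,"claw":0.76},
    {"offset":[1,0,0],"yaw":0.44,"claw":0.76},
    {"offset":[1,0,0],"yaw":0.5,"claw":0.76},
    {"offset":[1,0,0],"yaw":0.5,"claw":0.76},
  ],
)

```text
time: 33.22
ee_pos: [0.5398, -0.0907, 0.217]
tcp_rot: [-179.4, -0.1, 88.8]
wrist_force: [-0.5, 0.9, 0.4]
opening: 0.0207
grasp_force: 0.0
```

Emit:
servo_tool(
  rows=[
    {"offset":[0,-0.3,0],"yaw":0,"claw":0.76},
    {"offset":[0,-0.65,0],"yaw":0,"claw":0.76},
    {"offset":[0,-1,0],"yaw":0,"claw":0.76},
    {"offset":[0,-1,0],"yaw":0,"claw":0.76},
    {"offset":[0,-1,0],"yaw":0,"claw":0.76},
  ],
)

```text
time: 33.85
ee_pos: [0.4406, -0.0887, 0.2187]
tcp_rot: [-179.5, -0.1, 88.9]
wrist_force: [0.6, -0.1, 0.2]
opening: 0.0205
grasp_force: 0.0
```

```bash
python3 - <<'E'
from h import *
np.set_printoptions(precision=4,suppress=True,linewidth=160)
o,w,P,X,M=wristpts();print(o['ee_pos'],o['tcp_rot'],o['opening'],o['time'],o['q'])
print('to bar, tool',M.T@(np.array([.4291,-.0897,.1297])-o['ee_pos']))
m=(abs(X[...,1]+.09)<.05)&(X[...,2]>.108)&(X[...,2]<.135)&(abs(X[...,0]-.43)<.04);k=X[m];print('bar',len(k),k.mean(0),k.min(0),k.max(0))
t,d=camera('top');T=dep('top',d)
m=(abs(T[...,1]+.09)<.05)&(T[...,2]>.11)&(T[...,2]<.135)&(abs(T[...,0]-.43)<.04);k=T[m];print('bar top',len(k),k.mean(0) if len(k) else 0)
m=(abs(T[...,1]+.0935)<.006)&(T[...,2]>.10)&(T[...,2]<.13)&(abs(T[...,0]-.635)<.03);k=T[m];print('tab top cam',len(k),k.mean(0),k.max(0))
E
```

```text
[ 0.4406 -0.0887  0.2187] [-179.5233   -0.0915   88.8674] 0.02051428645227842 33.85 [-11.3819  -8.8538  -7.2136  92.1257   0.0052  79.7502]
to bar, tool [-0.0014 -0.0107  0.0891]
bar 1975 [ 0.4293 -0.0863  0.1229] [ 0.4229 -0.1399  0.108 ] [ 0.4683 -0.04    0.1258]
bar top 16 [ 0.4356 -0.0467  0.121 ]
tab top cam 1 [ 0.6623 -0.0957  0.1028] [ 0.6623 -0.0957  0.1028]
```

Emit:
servo_tool(
  rows=[
    {"offset":[-0.01,-0.107,0.2],"yaw":0,"claw":0.76},
    {"offset":[-0.01,-0.107,0.45],"yaw":0,"claw":0.76},
    {"offset":[-0.01,-0.107,0.7],"yaw":0,"claw":0.76},
    {"offset":[-0.01,-0.107,0.89],"yaw":0,"claw":0.76},
    {"offset":[-0.01,-0.107,0.89],"yaw":0,"claw":1},
    {"offset":[-0.01,-0.107,0.89],"yaw":0,"claw":1},
    {"offset":[-0.01,-0.107,0.89],"yaw":0,"claw":1},
    {"offset":[-0.01,-0.107,0.89],"yaw":0,"claw":1},
  ],
  squeeze=30,
)

```text
time: 34.95
ee_pos: [0.4305, -0.0891, 0.1306]
tcp_rot: [-179.7, -0.1, 88.8]
wrist_force: [9.4, 1.6, -6.6]
opening: 0.0085
grasp_force: 30.3
```

Emit:
servo_tool(
  rows=[
    {"offset":[0,0.053,-0.129],"yaw":0,"claw":1},
    {"offset":[0,0.118,-0.252],"yaw":0,"claw":1},
    {"offset":[0,0.193,-0.37],"yaw":0,"claw":1},
    {"offset":[0,0.278,-0.481],"yaw":0,"claw":1},
    {"offset":[0,0.372,-0.584],"yaw":0,"claw":1},
    {"offset":[0,0.475,-0.678],"yaw":0,"claw":1},
    {"offset":[0,0.586,-0.763],"yaw":0,"claw":1},
    {"offset":[0,0.704,-0.838],"yaw":0,"claw":1},
    {"offset":[0,0.827,-0.902],"yaw":0,"claw":1},
  ],
)

```text
time: 36.08
ee_pos: [0.5123, -0.0911, 0.2207]
tcp_rot: [-179.5, -0.1, 88.7]
wrist_force: [-4.6, 0.7, 3.5]
opening: 0.0086
grasp_force: 29.5
```

Emit:
servo_tool(
  rows=[
    {"offset":[0,0.129,-0.054],"yaw":0,"claw":1},
    {"offset":[0,0.262,-0.096],"yaw":0,"claw":1},
    {"offset":[0,0.399,-0.126],"yaw":0,"claw":1},
    {"offset":[0,0.537,-0.144],"yaw":0,"claw":1},
    {"offset":[0,0.677,-0.15],"yaw":0,"claw":1},
    {"offset":[0,0.816,-0.144],"yaw":0,"claw":1},
  ],
)

```text
time: 36.83
ee_pos: [0.5945, -0.0931, 0.234]
tcp_rot: [-179.5, -0.1, 88.7]
wrist_force: [-1.4, -0.2, 2.4]
opening: 0.0088
grasp_force: 30.9
```

Emit:
servo_tool(
  rows=[
    {"offset":[0,0.138,0.018],"yaw":0,"claw":1},
    {"offset":[0,0.275,0.048],"yaw":0,"claw":1},
    {"offset":[0,0.408,0.09],"yaw":0,"claw":1},
    {"offset":[0,0.537,0.144],"yaw":0,"claw":1},
    {"offset":[0,0.661,0.208],"yaw":0,"claw":1},
    {"offset":[0,0.778,0.283],"yaw":0,"claw":1},
    {"offset":[0,0.835,0.324],"yaw":0,"claw":1},
    {"offset":[0,0.875,0.357],"yaw":0,"claw":1},
    {"offset":[0,0.89,0.37],"yaw":0,"claw":1},
    {"offset":[0,0.89,0.37],"yaw":0,"claw":1},
    {"offset":[0,0.89,0.37],"yaw":0,"claw":1},
  ],
)

```text
time: 38.2
ee_pos: [0.6823, -0.0952, 0.1956]
tcp_rot: [-179.5, -0.1, 88.7]
wrist_force: [-0.3, -3.5, -1.2]
opening: 0.0088
grasp_force: 32.0
```

Emit:
servo_tool(
  rows=[
    {"offset":[0,0.008,0.006],"yaw":0,"claw":1},
    {"offset":[0,0.015,0.013],"yaw":0,"claw":1},
    {"offset":[0,0.023,0.019],"yaw":0,"claw":1},
    {"offset":[0,0.03,0.026],"yaw":0,"claw":1},
    {"offset":[0,0.03,0.026],"yaw":0,"claw":1},
  ],
)

```text
time: 38.83
ee_pos: [0.6827, -0.0951, 0.1953]
tcp_rot: [-179.3, -0.1, 88.7]
wrist_force: [-20.0, -3.1, 15.7]
opening: 0.0085
grasp_force: 33.6
```

Emit:
servo_tool(
  rows=[
    {"offset":[0,-0.02,-0.018],"yaw":0,"claw":1},
    {"offset":[0,-0.028,-0.024],"yaw":0,"claw":1},
    {"offset":[0,-0.028,-0.024],"yaw":0,"claw":0.76},
    {"offset":[0,-0.028,-0.024],"yaw":0,"claw":0.7},
    {"offset":[0,-0.028,-0.024],"yaw":0,"claw":0.7},
    {"offset":[0,-0.028,-0.2],"yaw":0,"claw":0.7},
    {"offset":[0,-0.028,-0.5],"yaw":0,"claw":0.7},
    {"offset":[0,-0.028,-0.9],"yaw":0,"claw":0.7},
    {"offset":[0,-0.028,-0.9],"yaw":0,"claw":0.7},
  ],
)

```text
time: 39.95
ee_pos: [0.6843, -0.0951, 0.2866]
tcp_rot: [-179.8, -0.1, 88.7]
wrist_force: [-0.2, 0.9, -0.2]
opening: 0.0253
grasp_force: 0.0
```

```bash
python3 - <<'E'
from h import *
np.set_printoptions(precision=4,suppress=True,linewidth=160)
o=get_obs();print(o['ee_pos'],o['wrist_force'],o['time'])
s,d=camera('side');Q=dep('side',d)
m=(Q[...,2]>.183)&(Q[...,2]<.2)&(abs(Q[...,0]-.68)<.04)&(abs(Q[...,1]+.09)<.06);q=Q[m];print('bar',len(q),q.mean(0),q[:,2].max(),'start .680 -.085 .1902 (z>.186)')
cv2.imwrite('pics/s9.png',cv2.resize(s[110:230,170:300],(650,600),interpolation=3)[:,:,::-1])
E
```

```text
[ 0.6843 -0.0951  0.2866] [-0.1596  0.8647 -0.2281] 39.95
bar 90 [ 0.6801 -0.0872  0.1895] 0.193086563223423 start .680 -.085 .1902 (z>.186)
```

View pics/s9.png

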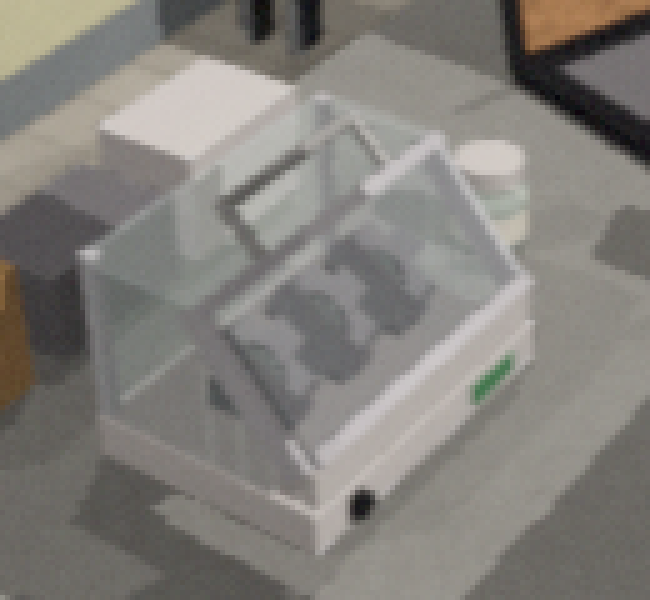

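The door is shut (bar at (300,190) in the crop, back at its starting position), three frames stand in the slots behind it, and the arm is clear. Handing in.

```bash
python3 -c "
from workcell import *
print(job_done())"
```

```text
the job is handed in; nothing more can be done
None
```

The job is handed in at about 40 s of the 72 s allowed: the frame is seated in the middle slot, pressed on its stop with about 14 N, and the door is shut with the arm clear; the hand-in call gave no verdict, and I did not re-measure the bystanders.

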